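Fit the valve spools from the covered rotary tray into the valve body

ROBOT

A 6-joint arm with a two-finger parallel gripper is mounted at the origin on a cart in front of the work surface, level with it; the furniture and walls round the work are solid. World frame = base frame: x ahead of the robot, y to its left, z up, the work surface at z = 0. Lengths are in m, angles in rad, forces in N, time in s.
With the tool pointing down it reaches from about 0.325 to 0.875 m from the base axis. Payload 4.4 kg.
Tool frame: the origin (TCP) lies where the fingers leave the gripper's body, on its centre line; the fingertips stand 73 mm ahead of it and the grasp point (between the pads) lies 54 mm ahead of it; z points along the fingers, y is the direction in which the jaws open and shut (so a half turn about z gives the same grasp; the last joint's range is limited). The gripper opens to 85 mm and grips with 20 to 120 N. Pads are 22 mm wide; open, the fingers measure 114 mm over their backs; the gripper's body (76 mm by 85 mm) begins 54 mm behind the grasp point. The pads swing forward as they close: fully open they stand 13 mm farther back than shut.
Start: joints at [-1.44, 0.207, 1.542, -0, 1.393, -0.15], TCP at [0.16, -0.552, 0.304] pointing down, gripper open.
Joint ranges: [-2.73, 2.73], [-0.86, 2.22], [0.23, 2.46], [-1.11, 4.25], [0.08, 2.63], [-2.82, 2.82]. Speed limits (rad/s): [2.79, 2.79, 3.14, 3.14, 3.14, 3.14].

INTERFACE

Orientations are given as a 3x3 rotation matrix whose columns are the frame's x, y, z axes.
In Python, from station import read_state, snapshot, camera_info, env gives the robot as it stands. The module is installed in compiled form; this text tells all that it offers.
- The arm moves only by the shell command python3 -m inch 'ROWS' [OPENING] [FORCE]. ROWS is JSON, a list of rows, each a list of 2 entries, a list of its own where there are three numbers: the shift along the tool's x, y, z in cm, then the turn about the tool's z in degrees. In form: [[[tx, ty, tz], turn], ...]. A call has 1 to 10 rows; each row is the pose to reach, as a shift and turn from the pose commanded when the call began, along the tool's axes at that moment; what a row does not reach only later rows make up. A row lasts 1/12 s, in which the tool goes at most 41.7 mm and 7.16 degrees, less where a joint would pass 70% of its speed; a pose out of reach is approached as far as the arm can. A call with a gripper value outside its range is refused whole. OPENING is the closure in counts, from 0 (fully open) to 255 (shut), set as the call begins (- or left out, the last holds). The fingers move at their own pace and stop on an object; FORCE is the grip in N (left out, the last holds). Time passes only in rows, so rows that repeat a pose let the fingers close. It gives the time, the measured TCP pose, the force and the opening at its end, in the units of the state.
- read_state(): the state, without advancing time (a new reading comes with each control period).
- snapshot(name): name is "side" or "top" or "wrist"; returns (picture, depth): 384x512x3 uint8, blue, green, red; 384x512 float32, m along the optical axis (not along the pixel's ray), 0 where there is no reading.
- camera_info(name): a dict with "vfov" (degrees; the focal length in pixels is half the picture's height over the tangent of half this angle, whatever the lens; pixels are square), "cx", "cy" (the principal point, pixels), "extrinsics" (4x4, takes a point from camera to world coordinates). Camera axes: x right, y down, z forward; pixel columns grow to the right and rows downward; lengths in m; the calibration is good to about 2 mm. A picture is of the moment at which its call begins: read the wrist's pose just before it. camera_info takes no time and is no camera call; for the wrist camera it gives the pose at the moment of the call.
- env.sign_off(): hands the job in, once; it reports no verdict.
The state is a dict: "time": time; "qpos": joint angles; "joint_vel": joint speeds; "joint_efforts": joint torques, N m; "position": TCP position; "orientation": TCP orientation; "force": force on the tool from outside, world axes, zero at the start; "ft_torque": the same for the moment, N m; "gripper_width": finger opening in m.
Only numpy, scipy, OpenCV 4.12 (cv2) and the standard library are available. Lean on these libraries where they do the work, as an engineer would, in place of code of your own. Each camera call takes 0.05 s, during which the arm holds its last target.

TASK

Fit every long spool from the rotary tray into the spool valve: turn the tray by its knob until a long spool lies in the opening of the clear dust cover, lift it out there, slide it tip first into a free bore of the valve body (any bore, one spool each) and push it fully home, so that its hexagonal collar rests flat on the valve's front face. The short spool belongs to another valve and stays in its bay. When all long spools are in, turn the tray until its blank sector fills the opening of the cover, so that no dust gets in, and leave the brass tee, the large nut and the small wrench where they lie.

Things in the scene. Friction and masses are not known exactly. Their poses are not given: they have to be found in the camera images.
- spool_a: long steel valve spool, 130 mm, 170 g, absent in some starts. Origin on its axis at the front face (shoulder) of its hexagonal collar, +x along the axis to the tip. Body 14 mm thick, x = 0 to 88 mm, two shallow grooves, tip chamfered 2 mm; collar 26 mm across flats, 30 over corners, x = 0 to -8; round stem 12 mm thick, x = -8 to -42
- spool_b: long spool like spool_a; absent in some starts
- spool_c: long spool like spool_a; absent in some starts
- spool_short: the short spool, 102 mm long: same collar and stem but a body only 60 mm long; origin and axes as for spool_a. It lies in a bay like the others, its tip short of the inner saddle, and stays there
- tray_rotor: the turning grey tray, 328 mm wide, origin on its upright axis at bench level, -x towards its blank sector. Five sectors of 72 degrees: the blank one and four bays. A stored spool lies radially, tip to the knob, axis 40 mm above the bench, shoulder 124 mm from the axis. Fingers reach it only between two saddles (spool x = 18 to 70 mm, free down to 14 mm); cheeks enclose the stem
- knob (a point): top centre of the tray's knob, on the tray's axis, 88 mm above the bench; turns with the tray. Bar grip 46 mm long along x, 16 mm wide along y, free from 67 to 88 mm above the bench (top of the cover 64 mm). The tray turns endlessly both ways against about 0.15 N m and stays where it is left
- blank_mid (a point): point on the top of the tray's blank sector (a solid wedge 66 degrees wide, 58 mm above the bench), on its middle line 105 mm from the axis; turns with the tray
- opening_mid (a point): fixed point in the middle of the cover's opening, 105 mm from the tray's axis, 58 mm above the bench. The opening is a wedge 66 degrees wide, open from the knob to the rim and out through the side; its middle line runs from the knob through this point, towards the robot
- tray_base: fixed base of the rotary tray, a round plate 380 mm wide, with the clear dust cover (60 to 64 mm above the bench, nuts to 68 mm) and its clear skirt; origin on the tray's axis at bench level, -x points through the middle of the opening. Its place varies
- valve_body: fixed grey three-section spool valve, 210 mm wide (y), 96 deep (x), 64 high (port plugs to 67), on a foot plate 12 mm high that stands 8 mm out before the face; origin at bench level in the plane of the front face below the middle bore; +x into the bores; the front face looks towards the robot. Bores 70 mm apart, axes 40 mm above the bench. Its place varies
- bore0 (a point): right-hand (seen from the robot) bore of the valve; the point on its axis in the plane of the front face. Round, 15.4 mm wide, countersunk to 21.4 mm at the mouth (4 mm deep), 96 mm deep, along the valve body's +x. Empty at the start. A spool pushed halfway in and let go stays there, its outer end sagging by up to 4 degrees
- bore1 (a point): middle bore of the valve; the point on its axis in the plane of the front face. Round, 15.4 mm wide, countersunk to 21.4 mm at the mouth (4 mm deep), 96 mm deep, along the valve body's +x. Empty at the start. A spool pushed halfway in and let go stays there, its outer end sagging by up to 4 degrees
- bore2 (a point): left-hand bore of the valve; the point on its axis in the plane of the front face. Round, 15.4 mm wide, countersunk to 21.4 mm at the mouth (4 mm deep), 96 mm deep, along the valve body's +x. Empty at the start. A spool pushed halfway in and let go stays there, its outer end sagging by up to 4 degrees
- brass_tee: brass pipe tee, 101 x 24 x 55 mm, standing behind the work; to be left alone
- big_nut: large hexagonal steel nut, 47 x 41 x 20 mm, lying flat to the right of the valve body; to be left alone
- wrench_17: small combination wrench, 175 x 34 x 8 mm, lying flat near the bench's front edge between tray and valve; to be left alone

How it is judged:
At the end, for the whole second after the job is handed in: each long spool present is at rest in a bore, shoulder within 3 mm of its mouth, axis within 0.06 rad of the bore's; the blank sector's middle is within 15 mm of the opening's; the short spool lies in its bay (shoulder 116 to 132 mm from the tray's axis, origin below 45 mm) (((distance between spool_a and bore0 below 0.003 m and angle between the x axis of spool_a and the x axis of valve_body, either way round below 0.06 rad) or (distance between spool_a and bore1 below 0.003 m and angle between the x axis of spool_a and the x axis of valve_body, either way round below 0.06 rad) or (distance between spool_a and bore2 below 0.003 m and angle between the x axis of spool_a and the x axis of valve_body, either way round below 0.06 rad)) and ((distance between spool_b and bore0 below 0.003 m and angle between the x axis of spool_b and the x axis of valve_body, either way round below 0.06 rad) or (distance between spool_b and bore1 below 0.003 m and angle between the x axis of spool_b and the x axis of valve_body, either way round below 0.06 rad) or (distance between spool_b and bore2 below 0.003 m and angle between the x axis of spool_b and the x axis of valve_body, either way round below 0.06 rad)) and ((distance between spool_c and bore0 below 0.003 m and angle between the x axis of spool_c and the x axis of valve_body, either way round below 0.06 rad) or (distance between spool_c and bore1 below 0.003 m and angle between the x axis of spool_c and the x axis of valve_body, either way round below 0.06 rad) or (distance between spool_c and bore2 below 0.003 m and angle between the x axis of spool_c and the x axis of valve_body, either way round below 0.06 rad)) and distance between blank_mid and opening_mid below 0.015 m and horizontal distance between spool_short and knob between 0.116 and 0.132 m and height (world z) of spool_short below 0.045 m and linear speed of each of spool_a, spool_b, spool_c below 0.02 m/s); the robot touches nothing.
It fails at once if the brass tee was moved more than 4 cm (distance of brass_tee from where it was at the start of the episode above 0.04 m).
It fails at once if the large nut was moved more than 4 cm (distance of big_nut from where it was at the start of the episode above 0.04 m).
It fails at once if the small wrench was moved more than 4 cm (distance of wrench_17 from where it was at the start of the episode above 0.04 m).
Of spool_a, spool_b, spool_c only 2 to 3 are there at a start; the rules pass over those that are not, and their reading is None.
At some moment in a run one of spool_a, spool_b, spool_c may be knocked a few centimetres aside while the robot is not near it.
Once in a run the grip may slacken for a moment while it holds something.
It also fails if it takes over 210 s, if anything falls off the work surface, if the arm or the gripper's body presses on something with over 40 N, if the wrist force passes 120 N, or if a joint passes its speed limit or range.

## Working session

There is one attempt and no reset: what is moved stays moved. The work goes in short steps, Python scripts to look and compute and a shell command to move; the robot and the scene stay as the last step left them, time stands still between calls to the robot, and variables do not carry over. Pictures are saved under pics/ and viewed, and the job is handed in when it is done.

```bash
ls; mkdir -p pics
cat > h.py <<'E'
import numpy as np, cv2
from station import read_state, snapshot, camera_info, env
def K(n):
    c=camera_info(n); f=192/np.tan(np.radians(c['vfov'])/2); return f,c['cx'],c['cy'],np.array(c['extrinsics'])
def pix(n,u,v,z,k=None):
    f,cx,cy,T=k or K(n); d=T[:3,:3]@np.array([(u-cx)/f,(v-cy)/f,1]); o=T[:3,3]; s=(z-o[2])/d[2]; return o+s*d
def proj(n,p,k=None):
    f,cx,cy,T=k or K(n); q=T[:3,:3].T@(np.array(p)-T[:3,3]); return q[0]/q[2]*f+cx,q[1]/q[2]*f+cy
def cloud(d,k):
    f,cx,cy,T=k; v,u=np.mgrid[:384,:512]; P=np.stack([(u-cx)/f*d,(v-cy)/f*d,d],-1); return P@T[:3,:3].T+T[:3,3]
def st():
    s=read_state(); np.set_printoptions(precision=4,suppress=True)
    print('t',round(s['time'],2),'p',np.array(s['position']),'F',np.array(s['force']),'w',round(s['gripper_width'],4)); print(np.array(s['orientation'])); print('q',np.array(s['qpos']))
E
python3 - <<'E'
from h import *
st()
for n in ['top','side','wrist']:
    k=K(n); im,d=snapshot(n); np.savez('/tmp/'+n,im=im,d=d,f=k[0],cx=k[1],cy=k[2],T=k[3]); cv2.imwrite(f'pics/{n}0.png',im); print(n,k)
E
```

```text
pics
t 0.0 p [ 0.1598 -0.5517  0.3027] F [-0.4113  0.6254 -0.6209] w 0.0851
[[ 0.9606  0.2781 -0.0003]
 [ 0.2781 -0.9606  0.0023]
 [ 0.0004 -0.0023 -1.    ]]
q [-1.4395  0.2075  1.543   0.      1.3935 -0.1505]
top (np.float64(364.6527824413278), 256.6846024242697, 197.04133269441581, array([[ 0.0101, -0.9922,  0.1242,  0.4524],
       [-0.9999, -0.0096,  0.0042, -0.0633],
       [-0.0029, -0.1242, -0.9923,  1.321 ],
       [ 0.    ,  0.    ,  0.    ,  1.    ]]))
side (np.float64(465.07796819909595), 254.74189726891677, 199.1368275786003, array([[ 0.8577, -0.3392,  0.3863,  0.0663],
       [-0.5138, -0.5878,  0.6249, -0.9299],
       [ 0.0151, -0.7345, -0.6785,  1.0235],
       [ 0.    ,  0.    ,  0.    ,  1.    ]]))
wrist (np.float64(272.52632823504416), 254.93586015994586, 190.7704858316621, array([[ 0.2774, -0.9081, -0.3138,  0.2399],
       [-0.9608, -0.263 , -0.088 , -0.5297],
       [-0.0026,  0.3259, -0.9454,  0.3742],
       [ 0.    ,  0.    ,  0.    ,  1.    ]]))
```

View pics/top0.png

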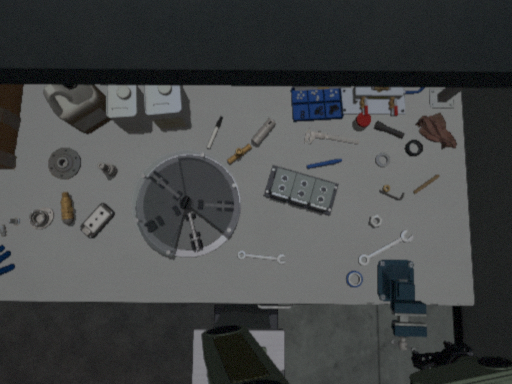

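View pics/side0.png

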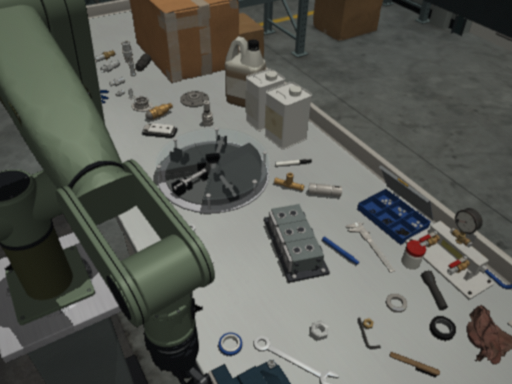

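View pics/wrist0.png

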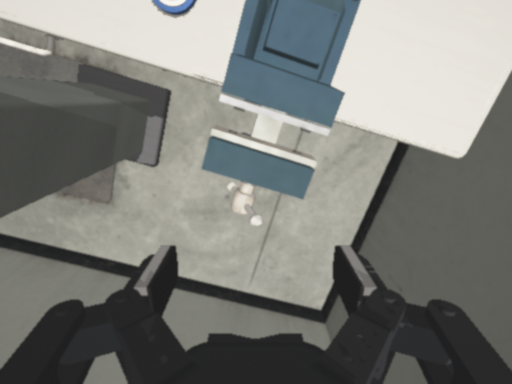

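Run:
```python
from h import *
im=cv2.imread('pics/top0.png'); c=im[140:275,125:350]
cv2.imwrite('pics/topz.png',cv2.resize(np.clip(c*1.6,0,255).astype('uint8'),None,fx=3.5,fy=3.5,interpolation=cv2.INTER_CUBIC))
im=cv2.imread('pics/side0.png'); c=im[125:285,145:335]
cv2.imwrite('pics/sidez.png',cv2.resize(np.clip(c*1.6,0,255).astype('uint8'),None,fx=3.7,fy=3.7,interpolation=cv2.INTER_CUBIC))
```

```text
(no output)
```

View pics/topz.png

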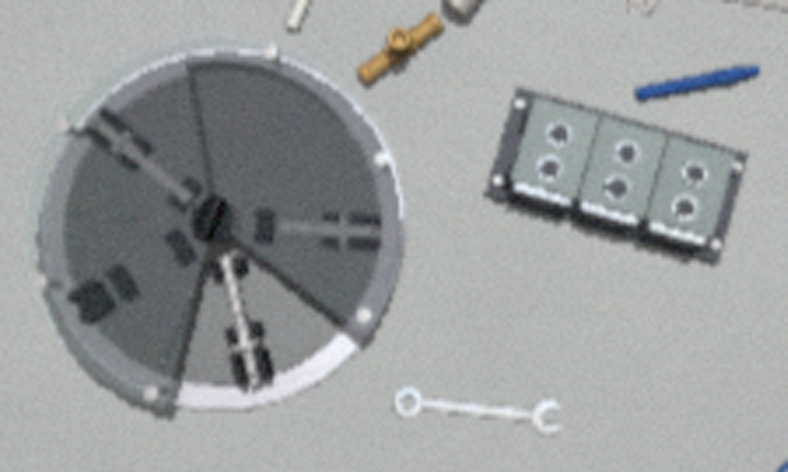

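View pics/sidez.png

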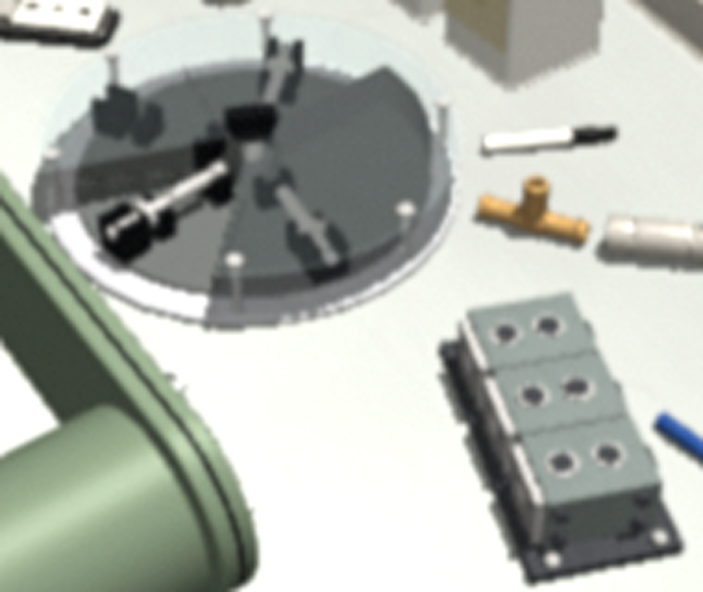

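Run:
```python
from h import *
k=K('top'); d=np.load('/tmp/top.npz')['d']; P=cloud(d,k)
g=lambda x,y:(125+x/3.5,140+y/3.5)
for nm,p,z in [('knob',(213,218),.088),('spoolopen stem end',(254,388),.04),('inner',(228,258),.04),
  ('cover edge L rim',(170,412),.064),('edge R rim',(358,347),.064),('valve FL',(517,182),.064),('valve FR',(712,238),.064),('valveBL',(528,95),.064),('BR',(738,158),.064),('stemR',(380,231),.04),('stemUL',(95,118),.04),('blank edge',(190,65),.058)]:
    u,v=g(*p); print(nm,np.round((u,v),1),pix('top',u,v,z,k).round(4),P[int(v),int(u)].round(3))
```

```text
knob [185.9 202.3] [0.5863 0.1828 0.088 ] [0.587 0.186 0.088]
spoolopen stem end [197.6 250.9] [0.422  0.1458 0.04  ] [0.424 0.154 0.005]
inner [190.1 213.7] [0.5512 0.1759 0.04  ] [0.556 0.181 0.016]
cover edge L rim [173.6 257.7] [0.3987 0.2229 0.064 ] [ 0.398  0.24  -0.001]
edge R rim [227.3 239.1] [0.4633 0.0412 0.064 ] [0.464 0.047 0.004]
valve FL [272.7 192. ] [ 0.6279 -0.1136  0.064 ] [ 0.629 -0.111  0.059]
valve FR [328.4 208. ] [ 0.5739 -0.3065  0.064 ] [ 0.574 -0.306  0.061]
valveBL [275.9 167.1] [ 0.716  -0.1242  0.064 ] [ 0.727 -0.124  0.013]
BR [335.9 185.1] [ 0.6541 -0.3336  0.064 ] [ 0.663 -0.342  0.011]
stemR [233.6 206. ] [0.58   0.0234 0.04  ] [0.578 0.024 0.061]
stemUL [152.1 173.7] [0.693  0.3164 0.04  ] [0.691 0.31  0.063]
blank edge [179.3 158.6] [0.745  0.2174 0.058 ] [0.747 0.218 0.058]
```

```bash
python3 -m inch '[[[39,-30,0],-72],[[39,-30,0],-72],[[39,-30,0],-72],[[39,-30,0],-72],[[39,-30,0],-72],[[39,-30,0],-72],[[39,-30,0],-72],[[39,-30,0],-72],[[39,-30,0],-72],[[39,-30,0],-72]]'; python3 -c "
from h import *
st()"
```

```text
time: 0.98
position: [0.4071, -0.2145, 0.3038]
orientation: [[0.033, 0.999, 0.0], [0.999, -0.033, -0.0], [-0.0, 0.0, -1.0]]
force: [0.6, -0.6, 0.7]
gripper_width: 0.0858
t 0.98 p [ 0.4071 -0.2145  0.3038] F [ 0.6054 -0.5979  0.6515] w 0.0858
[[ 0.0331  0.9995  0.0001]
 [ 0.9995 -0.0331 -0.0001]
 [-0.0001  0.0001 -1.    ]]
q [-0.6734 -0.0431  1.8108  0.      1.3737 -0.6403]
```

```bash
python3 -m inch '[[[39,22,-6],-72],[[39,22,-6],-72],[[39,22,-6],-72],[[39,22,-6],-72],[[39,22,-6],-72],[[39,22,-6],-72],[[39,22,-6],-72],[[39,22,-6],-72],[[39,22,-6],-72],[[39,22,-6],-72]]'; python3 -c "
from h import *
st()
k=K('wrist'); im,d=snapshot('wrist'); np.savez('/tmp/w1',im=im,d=d,f=k[0],cx=k[1],cy=k[2],T=k[3]); cv2.imwrite('pics/w1.png',cv2.resize(im,None,fx=1.5,fy=1.5))"
```

```text
time: 1.82
position: [0.6237, 0.1371, 0.359]
orientation: [[-0.938, 0.346, -0.001], [0.346, 0.938, -0.0], [0.001, -0.0, -1.0]]
force: [1.2, -0.3, -1.4]
gripper_width: 0.0855
t 1.82 p [0.6237 0.1371 0.359 ] F [ 1.2078 -0.3059 -1.4343] w 0.0855
[[-0.9383  0.3459 -0.0008]
 [ 0.3459  0.9383 -0.0002]
 [ 0.0007 -0.0005 -1.    ]]
q [ 0.0811  0.3071  1.3038 -0.0002  1.5315 -1.1365]
```

View pics/w1.png

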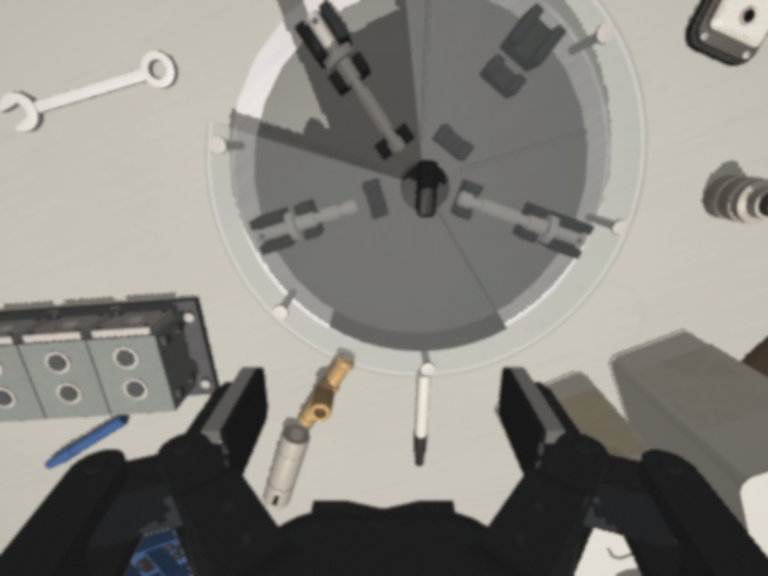

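Run:
```python
from h import *
im=np.load('/tmp/w1.npz')['im']
c=im[0:170,130:400]
c=cv2.resize(np.clip(c*1.3,0,255).astype('uint8'),(800,504),interpolation=cv2.INTER_CUBIC)
cv2.imwrite('pics/w1z.png',c)
```

```text
(no output)
```

View pics/w1z.png

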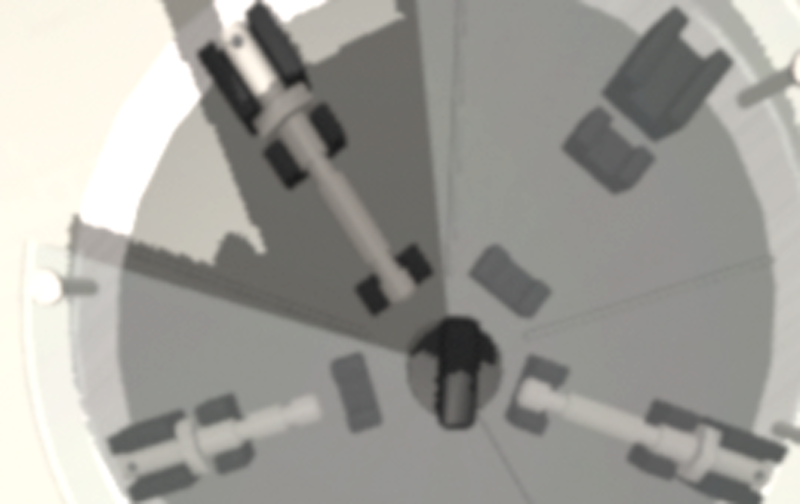

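Run:
```python
from h import *
D=np.load('/tmp/w1.npz');k=(float(D['f']),float(D['cx']),float(D['cy']),D['T'])
g=lambda x,y:(130+x/2.963,y/2.963)
kn=None
def w(p,z): return pix('wrist',*g(*p),z,k)
K_=w((457,373),.088); kb=[w((458,322),.088),w((457,426),.088)]
print('knob',K_,'bar ang',np.degrees(np.arctan2(*(kb[1]-kb[0])[[1,0]])))
for n,a,b in [('open',(237,42),(400,287)),('open body',(310,145),(395,283)),('short',(125,467),(312,405)),('long2',(770,478),(525,388))]:
    A,B=w(a,.04),w(b,.04); v=B-A
    print(n,A,B,'ang',np.degrees(np.arctan2(v[1],v[0])),'len',np.hypot(*v[:2]),'rad stem end',np.hypot(*(A-K_)[:2]), 'tip',np.hypot(*(B-K_)[:2]))
# opening edges
for n,a,b in [('edge R',(125,262),(400,352)),('edge L',(418,0),(445,290))]:
    A,B=w(a,.062),w(b,.062); v=B-A; print(n,A,B,np.degrees(np.arctan2(v[1],v[0])))
    # dist of knob from line
Td=np.load('/tmp/top.npz')
for n,p in [('wristknob',K_)]: print(proj('top',p))
```

```text
knob [0.58782808 0.18721795 0.088     ] bar ang -18.839271061449953
open [0.43347441 0.14649746 0.04      ] [0.54837939 0.1779478  0.04      ] ang 15.307374247805205 len 0.11913134933325621 rad stem end 0.15963462600488879 tip 0.04052326274735567
open body [0.47998879 0.16086463 0.04      ] [0.54596245 0.1763864  0.04      ] ang 13.23933409361624 len 0.06777499348016142 rad stem end 0.11101265939620882 tip 0.043244112996401796
short [0.58027479 0.02339098 0.04      ] [0.58407636 0.12054777 0.04      ] ang 87.75926094856261 len 0.09723112979367494 rad stem end 0.16400099711950686 tip 0.06677565877635216
long2 [0.69536717 0.3190726  0.04      ] [0.61172212 0.21844459 0.04      ] ang -129.73438874582143 len 0.13085293165664316 rad stem end 0.1701478935490016 tip 0.039319572380500205
edge R [0.49791146 0.0703866  0.062     ] [0.57376213 0.16810763 0.062     ] 52.181528212394966
edge L [0.45115067 0.21919058 0.062     ] [0.55604875 0.19503637 0.062     ] -12.96711252380943
(np.float64(184.57200425838818), np.float64(201.82790145339047))
```

```bash
python3 -m inch '[[[12.9,-2,10],-35],[[12.9,-2,10],-35],[[12.9,-2,10],-35],[[12.9,-2,14],-35],[[12.9,-2,14],-35],[[12.9,-2,14],-35],[[12.9,-2,14],-35],[[12.9,-2,14],-35]]' 140; python3 -c "
from h import *
st()
k=K('wrist'); im,d=snapshot('wrist'); np.savez('/tmp/w2',im=im,d=d,f=k[0],cx=k[1],cy=k[2],T=k[3]); cv2.imwrite('pics/w2.png',cv2.resize(im,None,fx=1.5,fy=1.5))"
```

```text
time: 2.53
position: [0.4976, 0.1617, 0.2212]
orientation: [[-0.969, -0.246, 0.004], [-0.246, 0.969, 0.0], [-0.004, -0.001, -1.0]]
force: [-0.5, 0.6, -0.2]
gripper_width: 0.0387
t 2.53 p [0.4976 0.1617 0.2212] F [-0.4515  0.5902 -0.228 ] w 0.0387
[[-0.9694 -0.2456  0.0041]
 [-0.2456  0.9694  0.0004]
 [-0.0041 -0.0006 -1.    ]]
q [ 0.1487  0.1803  1.7543 -0.0002  1.2028 -1.6702]
```

View pics/w2.png

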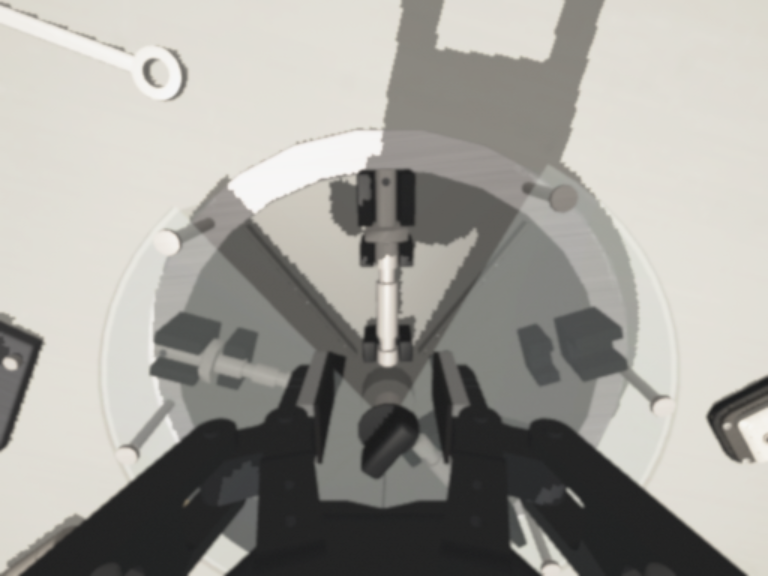

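```bash
cat >> h.py <<'E'
def intool(p):
    s=read_state(); R=np.array(s['orientation']); return R.T@(np.array(p)-np.array(s['position']))
def load(fn):
    D=np.load(fn); return D['im'],D['d'],(float(D['f']),float(D['cx']),float(D['cy']),D['T'])
E
python3 - <<'E'
from h import *
im,d,k=load('/tmp/w2.npz')
for n,u,v,z in [('stem end top',385,176,.046),('stemaxis',386,200,.046),('collar front',386,248,.05),('body1',387,290,.047),('body2',388,340,.047),('tip',388,363,.04),('knob',388,432,.088)]:
    p=pix('wrist',u/1.5,v/1.5,z,k); print(n,p,intool(p)*100)
c=im[105:250,200:320]; cv2.imwrite('pics/w2z.png',cv2.resize(c,None,fx=4,fy=4,interpolation=cv2.INTER_CUBIC))
E
```

```text
stem end top [0.43210219 0.14571285 0.046     ] [ 6.91397581  0.095042   17.56101079]
stemaxis [0.44533328 0.14969818 0.046     ] [ 5.53352141  0.15608871 17.56907867]
collar front [0.47272103 0.15666793 0.05      ] [ 2.70515094  0.15810434 17.18569559]
body1 [0.49986417 0.16429221 0.047     ] [-0.11148419  0.2301113  17.50220241]
body2 [0.53394413 0.1737236  0.047     ] [-3.64668992  0.30652818 17.52292443]
tip [0.55460313 0.17913475 0.04      ] [-5.77806474  0.32371681 18.23545207]
knob [0.57381825 0.18344517 0.088     ] [-7.77475408  0.26550804 13.44714894]
```

View pics/w2z.png

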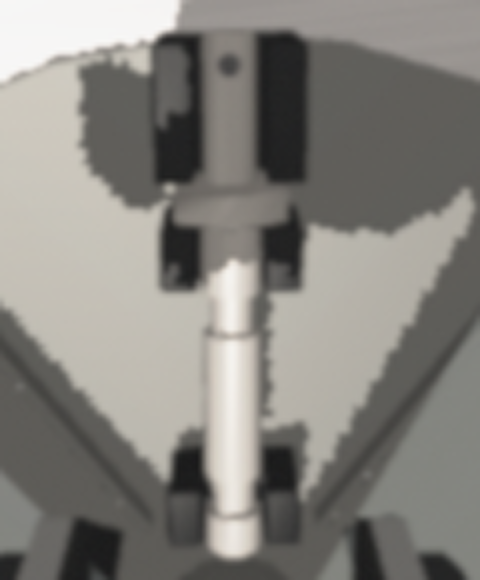

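```bash
python3 -m inch '[[[-0.2,0.23,3],-1],[[-0.2,0.23,6],-1],[[-0.2,0.23,8],-1],[[-0.2,0.23,10],-1],[[-0.2,0.23,11.5],-1],[[-0.2,0.23,12.6],-1],[[-0.2,0.23,12.6],-1],[[-0.2,0.23,12.6],-1]]'; python3 -m inch '[[[0,0,0],0],[[0,0,0],0],[[0,0,0],0],[[0,0,0],0],[[0,0,0],0],[[0,0,0],0]]' 255 60;python3 -c "
from h import *
st()
k=K('wrist'); im,d=snapshot('wrist'); cv2.imwrite('pics/w3.png',cv2.resize(im,None,fx=1.5,fy=1.5))"
```

```text
time: 3.25
position: [0.4985, 0.1644, 0.0942]
orientation: [[-0.964, -0.264, 0.002], [-0.264, 0.964, 0.0], [-0.002, -0.0, -1.0]]
force: [1.0, -0.6, -0.4]
gripper_width: 0.0385
time: 3.75
position: [0.4983, 0.1647, 0.095]
orientation: [[-0.964, -0.265, 0.004], [-0.265, 0.964, 0.001], [-0.004, -0.001, -1.0]]
force: [-0.3, 0.6, 6.4]
gripper_width: 0.0121
t 3.75 p [0.4983 0.1647 0.095 ] F [-0.3487  0.5687  6.3867] w 0.0121
[[-0.9641 -0.2654  0.0038]
 [-0.2654  0.9641  0.0005]
 [-0.0038 -0.0005 -1.    ]]
q [ 0.1543  0.3734  1.8205 -0.0001  0.9439 -1.685 ]
```

View pics/w3.png

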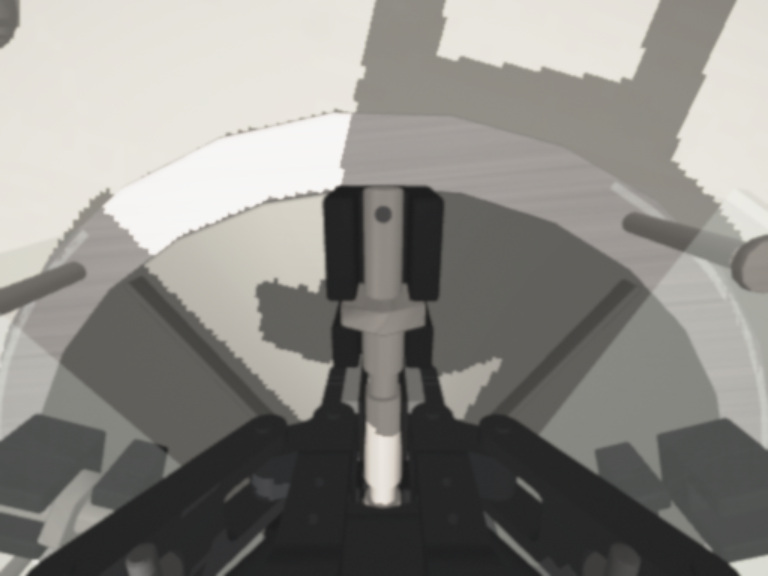

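```bash
python3 -m inch '[[[0,0,-1],0],[[0,0,-3],0],[[0,0,-6],0],[[0,0,-9],0],[[0,0,-10],0],[[0,0,-10],0],[[0,0,-10],0]]';python3 -c "
from h import *
st()
k=K('wrist'); im,d=snapshot('wrist');np.savez('/tmp/w4',im=im,d=d,f=k[0],cx=k[1],cy=k[2],T=k[3]); cv2.imwrite('pics/w4.png',cv2.resize(im,None,fx=1.5,fy=1.5))"
```

```text
time: 4.38
position: [0.4964, 0.1644, 0.193]
orientation: [[-0.964, -0.265, -0.0], [-0.265, 0.964, -0.0], [0.0, 0.0, -1.0]]
force: [-0.4, 0.6, -2.4]
gripper_width: 0.012
t 4.38 p [0.4964 0.1644 0.193 ] F [-0.4167  0.5841 -2.386 ] w 0.012
[[-0.9642 -0.2653 -0.0001]
 [-0.2653  0.9642 -0.    ]
 [ 0.0001  0.     -1.    ]]
q [ 0.1543  0.2184  1.7744 -0.      1.1489 -1.6851]
```

View pics/w4.png

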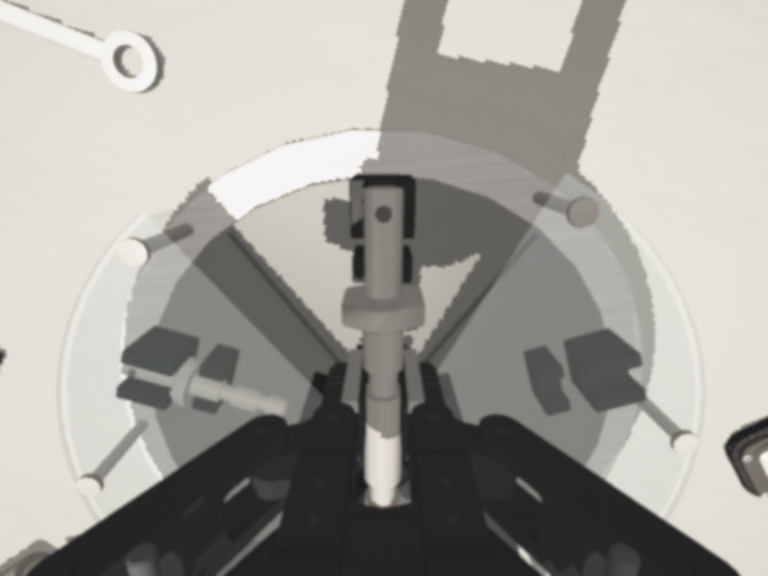

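```bash
python3 -m inch '[[[-9.5,-42.4,-8],31],[[-9.5,-42.4,-8],31],[[-9.5,-42.4,-8],31],[[-9.5,-42.4,-8],31],[[-9.5,-42.4,-8],31],[[-9.5,-42.4,-8],31],[[-9.5,-42.4,-8],31],[[-9.5,-42.4,-8],31],[[-9.5,-42.4,-8],31],[[-9.5,-42.4,-8],31]]' 255 90;python3 -m inch '[[[0,-0.3,0],0],[[0,-0.3,0],0],[[0,-0.3,0],0]]'; python3 -c "
from h import *
st()
k=K('wrist'); im,d=snapshot('wrist');np.savez('/tmp/w5',im=im,d=d,f=k[0],cx=k[1],cy=k[2],T=k[3]); cv2.imwrite('pics/w5.png',cv2.resize(im,None,fx=1.5,fy=1.5))"
```

```text
time: 5.27
position: [0.6886, -0.1987, 0.2647]
orientation: [[-0.963, 0.27, -0.006], [0.269, 0.963, 0.003], [0.007, 0.001, -1.0]]
force: [-0.4, 0.0, -2.1]
gripper_width: 0.0113
time: 5.52
position: [0.6872, -0.1999, 0.2648]
orientation: [[-0.963, 0.27, -0.006], [0.27, 0.963, 0.003], [0.006, 0.001, -1.0]]
force: [0.2, 0.3, -1.3]
gripper_width: 0.0113
t 5.52 p [ 0.6872 -0.1999  0.2648] F [ 0.2274  0.2749 -1.3322] w 0.0113
[[-0.9628  0.2701 -0.0057]
 [ 0.2701  0.9628  0.0031]
 [ 0.0063  0.0015 -1.    ]]
q [-0.4041  0.534   1.1836  0.0006  1.4305 -1.7014]
```

View pics/w5.png

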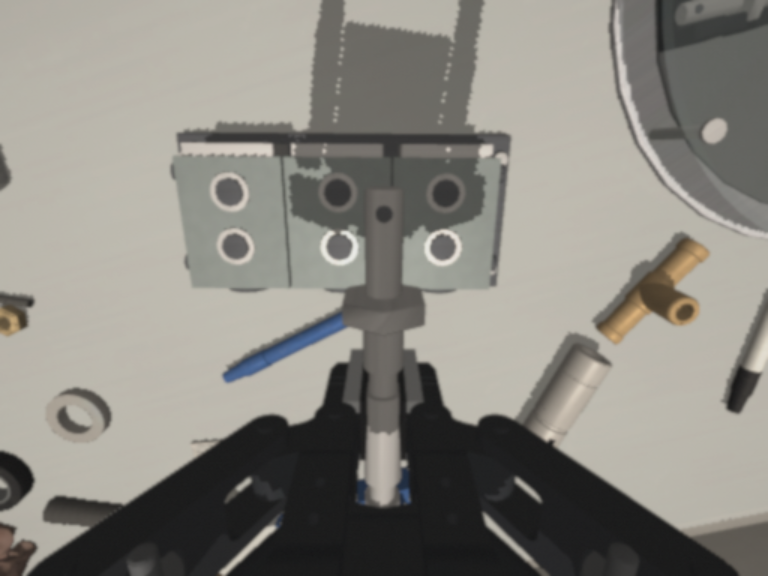

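Run:
```python
from h import *
im,d,k=load('/tmp/w5.npz')
c=im[75:205,105:350]; cv2.imwrite('pics/w5z.png',cv2.resize(np.clip(c*1.4,0,255).astype('uint8'),None,fx=3.2,fy=3.2,interpolation=cv2.INTER_CUBIC))
P=cloud(d,k)
for v in range(84,112,2): print(v,P[v,170].round(3),P[v,300].round(3))
```

```text
84 [ 0.564 -0.267  0.001] [ 0.604 -0.124  0.001]
86 [ 0.566 -0.268  0.001] [ 0.607 -0.124  0.002]
88 [ 0.569 -0.266  0.013] [ 0.609 -0.125  0.   ]
90 [ 0.571 -0.266  0.013] [ 0.611 -0.127  0.013]
92 [ 0.573 -0.267  0.013] [ 0.613 -0.128  0.014]
94 [ 0.575 -0.268  0.013] [ 0.615 -0.128  0.014]
96 [ 0.582 -0.255  0.063] [ 0.615 -0.136  0.062]
98 [ 0.583 -0.256  0.061] [ 0.617 -0.136  0.061]
100 [ 0.585 -0.256  0.062] [ 0.619 -0.137  0.062]
102 [ 0.587 -0.257  0.062] [ 0.62  -0.137  0.062]
104 [ 0.589 -0.257  0.065] [ 0.622 -0.138  0.061]
106 [ 0.59  -0.258  0.064] [ 0.624 -0.139  0.065]
108 [ 0.592 -0.258  0.065] [ 0.626 -0.139  0.065]
110 [ 0.594 -0.259  0.064] [ 0.627 -0.139  0.065]
```

View pics/w5z.png

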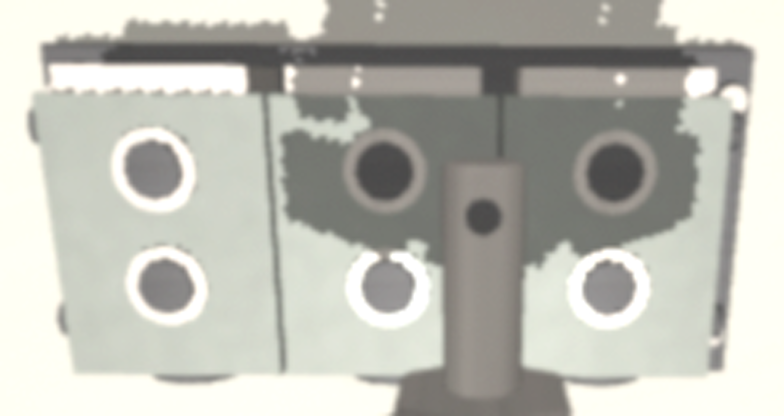

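Run:
```python
from h import *
im,d,k=load('/tmp/w5.npz')
g=lambda x,y:(105+x/3.2,75+y/3.2)
def w(x,y,z): return pix('wrist',*g(x,y),z,k)[:2]
a=np.array
A=w(50,65,.062);B=w(690,67,.062); v=(B-A);v/=np.hypot(*v); n=a([v[1],-v[0]]); print('left dir',v,'normal',n,'ang',np.degrees(np.arctan2(n[1],n[0])))
q=lambda p:(((p-A)@n).round(4),((p-A)@v).round(4))
C,D=w(35,94,.064),w(735,96,.064); e=D-C; print('top edge',np.degrees(np.arctan2(-e[0],e[1])),np.hypot(*e))
E_,F=w(42,45,.012),w(752,47,.012); e=F-E_; print('foot',np.degrees(np.arctan2(-e[0],e[1])),np.hypot(*e))
for nm,p in [('strip',w(50,65,.062)),('stripR',w(690,67,.062)),('strip l edge',w(50,80,.062)),('strip b',w(248,80,.062)),('c',w(284,80,.062)),('d',w(482,80,.062)),('e',w(520,80,.062)),('f',w(712,80,.062)),('topedge',C),('topedgeR',D),('footL',E_),('footR',F),('backL',w(75,374,.064)),('backR',w(708,374,.064)),('seam1',w(265,94,.064)),('seam1b',w(283,374,.064)),('seam2',w(500,94,.064)),
 ('port0',w(153,170,.067)),('port0b',w(166,286,.067)),('port1',w(384,171,.067)),('port1b',w(388,286,.067)),('port2',w(614,172,.067)),('port2b',w(608,288,.067))]: print(nm,p,q(p))
```

```text
left dir [0.2736847  0.96181947] normal [ 0.96181947 -0.2736847 ] ang -15.883646241260555
top edge -15.873277011741553 0.20864569590158696
foot -15.864174026449152 0.2477736962637225
strip [ 0.56835979 -0.30011484] (np.float64(0.0), np.float64(0.0))
stripR [ 0.62042203 -0.11715076] (np.float64(-0.0), np.float64(0.1902))
strip l edge [ 0.57224979 -0.30189801] (np.float64(0.0042), np.float64(-0.0007))
strip b [ 0.58825818 -0.2450065 ] (np.float64(0.0041), np.float64(0.0585))
c [ 0.5911699  -0.23465864] (np.float64(0.004), np.float64(0.0692))
d [ 0.6071905  -0.17772371] (np.float64(0.0039), np.float64(0.1283))
e [ 0.61026635 -0.1667926 ] (np.float64(0.0038), np.float64(0.1397))
f [ 0.62581329 -0.11154101] (np.float64(0.0037), np.float64(0.1971))
topedge [ 0.57492843 -0.30696668] (np.float64(0.0082), np.float64(-0.0048))
topedgeR [ 0.63199524 -0.10627685] (np.float64(0.0082), np.float64(0.2039))
footL [ 0.55465125 -0.32214835] (np.float64(-0.0072), np.float64(-0.0249))
footR [ 0.62238212 -0.08381176] (np.float64(-0.0072), np.float64(0.2228))
backL [ 0.65943511 -0.33189173] (np.float64(0.0963), np.float64(-0.0056))
backR [ 0.71614563 -0.13074142] (np.float64(0.0958), np.float64(0.2034))
seam1 [ 0.59347997 -0.24104266] (np.float64(0.008), np.float64(0.0637))
seam1b [ 0.67805547 -0.26584593] (np.float64(0.0961), np.float64(0.063))
seam2 [ 0.61244925 -0.17363419] (np.float64(0.0078), np.float64(0.1337))
port0 [ 0.60508497 -0.28056697] (np.float64(0.03), np.float64(0.0289))
port0b [ 0.63956394 -0.29044974] (np.float64(0.0658), np.float64(0.0288))
port1 [ 0.62431074 -0.21337343] (np.float64(0.0301), np.float64(0.0987))
port1b [ 0.65857004 -0.22299358] (np.float64(0.0657), np.float64(0.0989))
port2 [ 0.64348307 -0.14637133] (np.float64(0.0302), np.float64(0.1684))
port2b [ 0.67804972 -0.15623915] (np.float64(0.0661), np.float64(0.1684))
```

Run:
```python
from h import *
im,d,k=load('/tmp/w5.npz')
c=im[115:345,215:300]; cv2.imwrite('pics/w5s.png',cv2.resize(np.clip(c*1.8,0,255).astype('uint8'),None,fx=2.6,fy=2.6,interpolation=cv2.INTER_CUBIC))
for u,v,h in [(383,190,.049),(383,280,.049),(384,345,.048),(383,400,.048),(383,500,.048)]:
    s=read_state(); p=pix('wrist',u/1.5,v/1.5,s['position'][2]-h,k); print(intool(p)*1000)
P=cloud(d,k)
for v in (130,150,170,180,240,250,262,270): print(v,intool(P[v,254])*1000)
```

```text
[71.96992365 -1.86352508 49.41628545]
[44.79288268 -1.90622052 49.25837359]
[23.04768295 -1.61837527 48.13245671]
[ 2.34362879 -1.97439826 48.01170279]
[-41.11724407  -2.04267579  47.75917392]
130 [70.57900438 -2.44273795 49.23088148]
150 [61.77624276 -2.4722199  49.7980454 ]
170 [52.72516265 -2.49928922 49.34778636]
180 [48.07871784 -2.51296368 49.04599233]
240 [17.91556373 -2.60314214 47.53550186]
250 [11.01021919 -2.63171713 49.71574146]
262 [ 3.71141686 -2.65593363 50.11323919]
270 [ 1.16359294 -2.653729   46.8570425 ]
```

View pics/w5s.png

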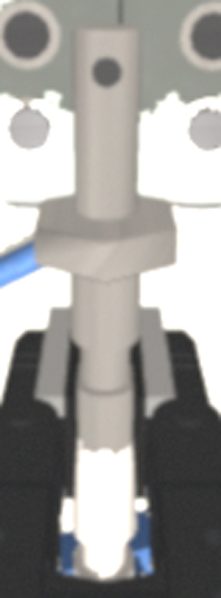

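Run:
```python
from h import *
im,d,k=load('/tmp/w4.npz')
c=im[110:200,220:290]; cv2.imwrite('pics/w4z.png',cv2.resize(c,None,fx=6,fy=6,interpolation=cv2.INTER_CUBIC))
P=cloud(d,k)
R=np.array([[-0.9642,-0.2653,-0.0001],[-0.2653,.9642,0],[.0001,0,-1]]);t=np.array([.4964,.1644,.193])
for v in (122,130,150,165,170,175,180):
    row=P[v,225:290]; print(v,[(225+i,(R.T@(row[i]-t)*1000)[1].round(1),(row[i][2]*1000).round(0)) for i in range(0,65,3)])
```

```text
122 [(225, np.float64(-27.3), np.float64(16.0)), (228, np.float64(-24.7), np.float64(15.0)), (231, np.float64(-22.0), np.float64(15.0)), (234, np.float64(-16.6), np.float64(53.0)), (237, np.float64(-14.3), np.float64(53.0)), (240, np.float64(-12.0), np.float64(54.0)), (243, np.float64(-9.8), np.float64(52.0)), (246, np.float64(-8.1), np.float64(36.0)), (249, np.float64(-5.6), np.float64(34.0)), (252, np.float64(-3.2), np.float64(35.0)), (255, np.float64(-0.7), np.float64(36.0)), (258, np.float64(1.7), np.float64(35.0)), (261, np.float64(4.2), np.float64(35.0)), (264, np.float64(6.5), np.float64(40.0)), (267, np.float64(8.4), np.float64(52.0)), (270, np.float64(10.6), np.float64(53.0)), (273, np.float64(12.9), np.float64(52.0)), (276, np.float64(15.2), np.float64(53.0)), (279, np.float64(20.6), np.float64(16.0)), (282, np.float64(23.2), np.float64(16.0)), (285, np.float64(26.1), np.float64(15.0)), (288, np.float64(28.7), np.float64(15.0))]
130 [(225, np.float64(-27.5), np.float64(16.0)), (228, np.float64(-25.1), np.float64(14.0)), (231, np.float64(-22.2), np.float64(15.0)), (234, np.f
[... 4924 characters left out ...]
44.0)), (243, np.float64(-6.5), np.float64(140.0)), (246, np.float64(-5.0), np.float64(143.0)), (249, np.float64(-3.6), np.float64(144.0)), (252, np.float64(-2.2), np.float64(146.0)), (255, np.float64(-0.8), np.float64(145.0)), (258, np.float64(0.6), np.float64(144.0)), (261, np.float64(1.9), np.float64(144.0)), (264, np.float64(3.4), np.float64(143.0)), (267, np.float64(4.9), np.float64(139.0)), (270, np.float64(11.9), np.float64(44.0)), (273, np.float64(14.5), np.float64(43.0)), (276, np.float64(19.2), np.float64(16.0)), (279, np.float64(22.1), np.float64(16.0)), (282, np.float64(24.9), np.float64(16.0)), (285, np.float64(28.0), np.float64(14.0)), (288, np.float64(30.7), np.float64(15.0))]
```

View pics/w4z.png

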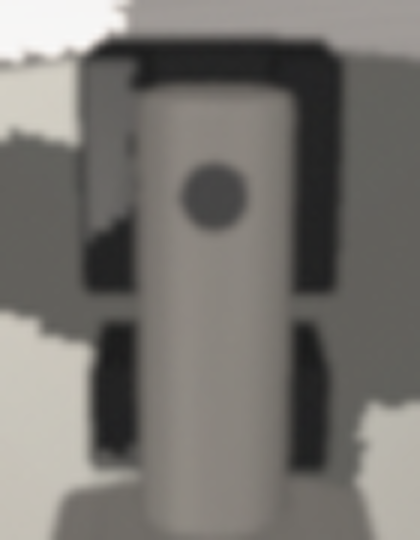

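```bash
python3 -m inch '[[[18.2,4.1,0],0.2],[[18.2,4.1,0],0.2],[[18.2,4.1,0],0.2],[[18.2,4.1,0],0.2],[[18.2,4.1,6],0.2],[[18.2,4.1,10],0.2],[[18.2,4.1,13],0.2],[[18.2,4.1,13],0.2],[[18.2,4.1,13],0.2],[[18.2,4.1,13],0.2]]';python3 -c "
from h import *
st()
n=np.array([.9618,-.2737,0]);v=np.array([.2737,.9618,0]);b=np.array([.6146,-.1374,.04])
s=read_state();p=np.array(s['position'])-b; print(p@n,p@v)"
```

```text
time: 6.4
position: [0.5247, -0.1111, 0.1395]
orientation: [[-0.962, 0.271, 0.001], [0.271, 0.962, -0.0], [-0.001, 0.0, -1.0]]
force: [0.3, -1.3, -1.3]
gripper_width: 0.0111
t 6.4 p [ 0.5247 -0.1111  0.1395] F [ 0.3089 -1.2867 -1.303 ] w 0.0111
[[-0.9625  0.2713  0.0006]
 [ 0.2713  0.9625 -0.0001]
 [-0.0006  0.0001 -1.    ]]
q [-0.3701  0.3216  1.7734  0.0001  1.0461 -1.6662]
-0.0936343666274139 0.0006967359552689037
```

```bash
python3 -m inch '[[[0,-0.07,2],0.1],[[0,-0.07,4],0.1],[[0,-0.07,4.5],0.1],[[0,-0.07,4.5],0.1],[[0,-0.07,4.5],0.1],[[0,-0.07,4.5],0.1]]';python3 -c "
from h import *
st()
k=K('wrist'); im,d=snapshot('wrist');np.savez('/tmp/w6',im=im,d=d,f=k[0],cx=k[1],cy=k[2],T=k[3]); cv2.imwrite('pics/w6.png',cv2.resize(im,None,fx=1.5,fy=1.5))
im,d=snapshot('side'); cv2.imwrite('pics/s6.png',cv2.resize(im[180:300,200:360],None,fx=5,fy=5))"
```

```text
time: 6.9
position: [0.5258, -0.113, 0.0959]
orientation: [[-0.962, 0.274, 0.004], [0.274, 0.962, -0.001], [-0.004, -0.0, -1.0]]
force: [0.1, 0.8, -2.0]
gripper_width: 0.0112
t 6.9 p [ 0.5258 -0.113   0.0959] F [ 0.0954  0.7555 -1.9668] w 0.0112
[[-0.9617  0.2742  0.004 ]
 [ 0.2742  0.9617 -0.0015]
 [-0.0042 -0.0003 -1.    ]]
q [-0.3727  0.3937  1.788   0.0001  0.9557 -1.6658]
```

View pics/w6.png

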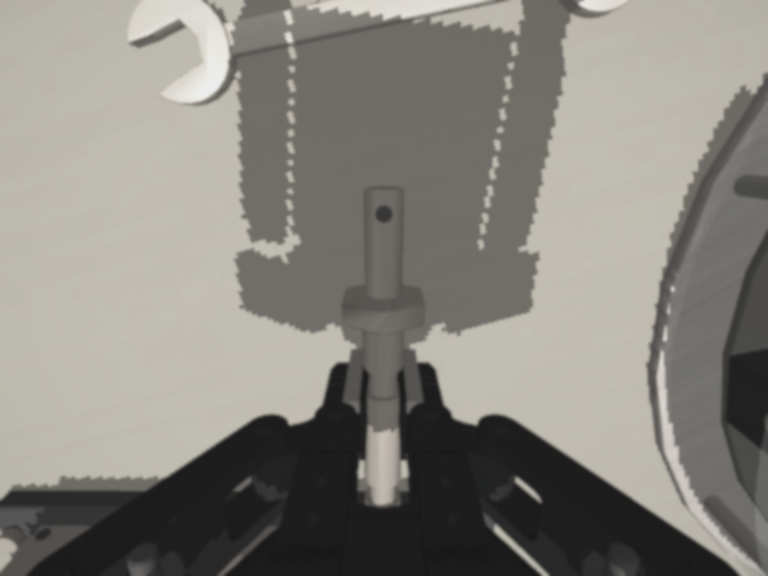

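View pics/s6.png

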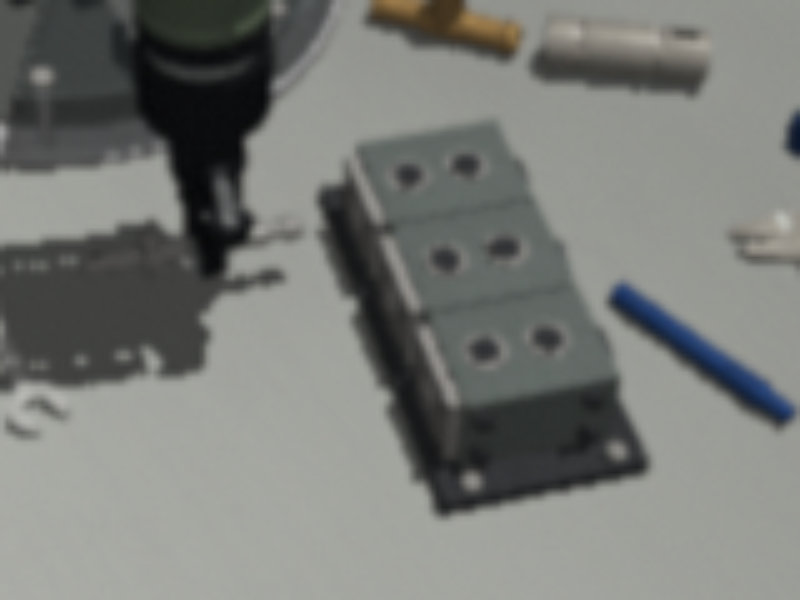

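```bash
cat >> h.py <<'E'
def rel(b=(.6146,-.1374)):
    n=np.array([.9618,-.2737]);v=np.array([.2737,.9618]); s=read_state();p=np.array(s['position'])[:2]-np.array(b)
    x=np.array(s['orientation'])[:,0]; print('n %.4f v %.4f z %.4f yaw %.2f w %.4f F'%(p@n,p@v,s['position'][2],np.degrees(np.arctan2(x[1],x[0])),s['gripper_width']),np.array(s['force']).round(1),'tool',(np.array(s['orientation']).T@np.array(s['force'])).round(1),'t',round(s['time'],1))
E
python3 -c "
from h import *
rel()"; python3 -m inch '[[[-1,0.05,0.1],0],[[-2,0.05,0.1],0],[[-2.7,0.05,0.1],0],[[-2.7,0.05,0.1],0],[[-2.7,0.05,0.1],0]]'; python3 -c "
from h import *
rel()"
```

```text
n -0.0925 v -0.0008 z 0.0954 yaw 164.09 w 0.0113 F [ 0.1 -0.5 -1.7] tool [-0.2 -0.5  1.7] t 7.0
time: 7.42
position: [0.5506, -0.1195, 0.0931]
orientation: [[-0.962, 0.274, 0.001], [0.274, 0.962, -0.0], [-0.001, -0.0, -1.0]]
force: [-0.0, 0.5, -2.3]
gripper_width: 0.011
n -0.0665 v -0.0003 z 0.0931 yaw 164.09 w 0.0110 F [-0.   0.5 -2.3] tool [0.1 0.5 2.3] t 7.4
```

```bash
python3 -m inch '[[[-0.5,0.03,-0.1],0],[[-0.9,0.03,-0.1],0],[[-1.2,0.03,-0.1],0],[[-1.4,0.03,-0.1],0],[[-1.4,0.03,-0.1],0]]'; python3 -c "
from h import *
rel()
im,d=snapshot('side'); cv2.imwrite('pics/s7.png',cv2.resize(im[180:300,200:360],None,fx=5,fy=5,interpolation=cv2.INTER_CUBIC))"
```

```text
time: 7.83
position: [0.5642, -0.123, 0.0938]
orientation: [[-0.962, 0.274, 0.001], [0.274, 0.962, -0.0], [-0.001, -0.0, -1.0]]
force: [-1.6, -0.1, -1.7]
gripper_width: 0.0111
n -0.0524 v 0.0000 z 0.0938 yaw 164.08 w 0.0111 F [-1.6 -0.1 -1.7] tool [ 1.5 -0.5  1.7] t 7.8
```

View pics/s7.png

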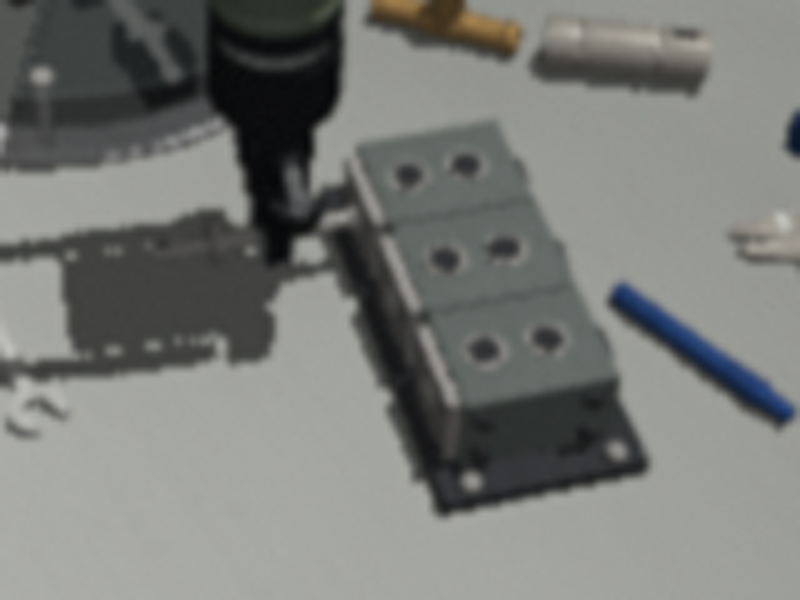

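```bash
python3 -m inch '[[[-0.3,0,0],0],[[-0.6,0,0],0],[[-0.9,0,0],0],[[-1.2,0,0],0],[[-1.5,0,0],0],[[-1.5,0,0],0]]'; python3 -c "
from h import *
rel()"
```

```text
time: 8.38
position: [0.5691, -0.124, 0.0908]
orientation: [[-0.962, 0.273, -0.025], [0.273, 0.962, 0.008], [0.026, 0.0, -1.0]]
force: [-23.5, 5.0, 13.2]
gripper_width: 0.0109
n -0.0474 v 0.0004 z 0.0908 yaw 164.14 w 0.0109 F [-23.5   5.   13.2] tool [ 24.3  -1.6 -12.5] t 8.4
```

```bash
python3 -m inch '[[[0.8,0,0],0],[[1.5,0,0],0],[[1.5,0,-0.1],0],[[1.5,0,-0.1],0],[[1.5,0,-0.1],0],[[1.5,0,-0.1],0]]'; python3 -c "
from h import *
rel()
k=K('wrist'); im,d=snapshot('wrist');np.savez('/tmp/w8',im=im,d=d,f=k[0],cx=k[1],cy=k[2],T=k[3]); 
P=cloud(d,k);s=read_state();R=np.array(s['orientation']);t=np.array(s['position'])
for v in list(range(126,190,8))+[240,250,260,270,290,310,330]: print(v,((P[v,253:258]-t)@R*1000).mean(0).round(1))
cv2.imwrite('pics/w8.png',cv2.resize(im,None,fx=1.5,fy=1.5))"
```

```text
time: 8.88
position: [0.5644, -0.1231, 0.0949]
orientation: [[-0.962, 0.274, 0.001], [0.274, 0.962, -0.0], [-0.001, -0.0, -1.0]]
force: [0.6, 0.0, -1.7]
gripper_width: 0.0112
n -0.0522 v -0.0000 z 0.0949 yaw 164.09 w 0.0112 F [ 0.6  0.  -1.7] tool [-0.6  0.2  1.7] t 8.9
126 [72.3 -1.2 48.6]
134 [69.  -1.2 48. ]
142 [65.6 -1.2 47.7]
150 [62.1 -1.2 47.7]
158 [58.5 -1.2 47.9]
166 [54.9 -1.2 47.7]
174 [51.2 -1.2 47.8]
182 [47.4 -1.2 47.7]
240 [17.8 -1.2 47.2]
250 [10.8 -1.2 49.5]
260 [ 5.1 -1.2 49.3]
270 [ 0.4 -1.2 47.3]
290 [-11.8  -1.2  47.1]
310 [-24.8  -1.2  47. ]
330 [-40.9  -1.2  49.2]
```

View pics/w8.png

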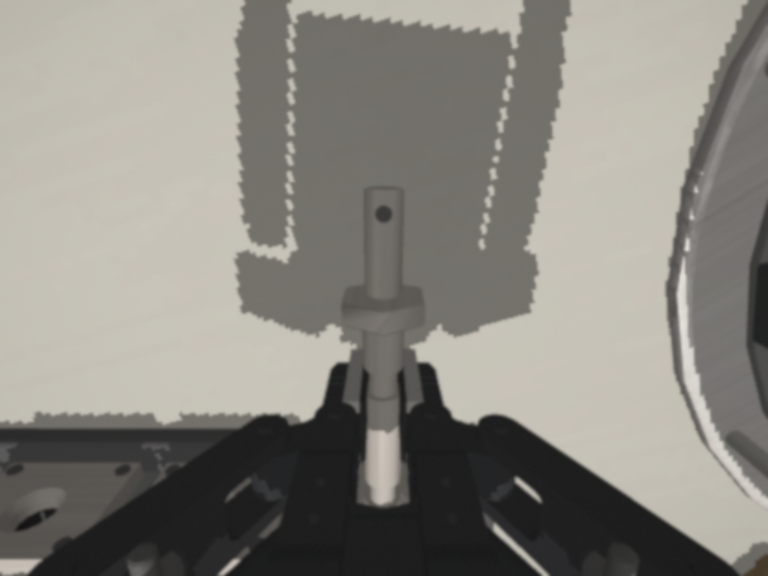

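```bash
python3 -m inch '[[[-0.3,0,-0.05],0],[[-0.6,0,-0.05],0],[[-0.8,0,-0.05],0],[[-1.0,0,-0.05],0]]'; python3 -c "
from h import *
rel()"
```

```text
time: 9.27
position: [0.5738, -0.1258, 0.0952]
orientation: [[-0.962, 0.274, 0.0], [0.274, 0.962, -0.0], [-0.0, 0.0, -1.0]]
force: [0.4, -0.2, -2.4]
gripper_width: 0.0111
n -0.0424 v 0.0000 z 0.0952 yaw 164.08 w 0.0111 F [ 0.4 -0.2 -2.4] tool [-0.4 -0.1  2.4] t 9.3
```

```bash
python3 -m inch '[[[-0.5,0,0],0],[[-1.0,0,0],0],[[-1.5,0,0],0],[[-2.0,0,0],0],[[-2.3,0,0],0],[[-2.6,0,0],0],[[-2.6,0,0],0]]'; python3 -c "
from h import *
rel()"
```

```text
time: 9.85
position: [0.599, -0.133, 0.0953]
orientation: [[-0.962, 0.274, 0.001], [0.274, 0.962, -0.0], [-0.001, -0.0, -1.0]]
force: [0.1, 0.3, -2.2]
gripper_width: 0.0114
n -0.0162 v -0.0000 z 0.0953 yaw 164.08 w 0.0114 F [ 0.1  0.3 -2.2] tool [-0.   0.4  2.2] t 9.8
```

```bash
python3 -m inch '[[[0,0,0],0],[[0,0,0],0],[[0,0,0],0],[[0,0,0],0],[[0,0,0],0],[[0,0,0],0]]' 110; python3 -m inch '[[[2,0,0],0],[[4,0,0],0],[[5.7,0,0],0],[[5.7,0,0],0],[[5.7,0,0],0],[[5.7,0,0],0]]'; python3 -c "
from h import *
rel()
k=K('wrist'); im,d=snapshot('wrist');np.savez('/tmp/w9',im=im,d=d,f=k[0],cx=k[1],cy=k[2],T=k[3]); 
cv2.imwrite('pics/w9.png',cv2.resize(im,None,fx=1.5,fy=1.5))"
```

```text
time: 10.35
position: [0.5983, -0.1327, 0.0954]
orientation: [[-0.962, 0.274, 0.0], [0.274, 0.962, -0.0], [-0.0, 0.0, -1.0]]
force: [-0.7, -0.6, 0.2]
gripper_width: 0.0485
time: 10.85
position: [0.5446, -0.1175, 0.0957]
orientation: [[-0.962, 0.274, 0.002], [0.274, 0.962, -0.001], [-0.002, -0.0, -1.0]]
force: [0.9, -0.2, -0.3]
gripper_width: 0.0487
n -0.0728 v -0.0000 z 0.0957 yaw 164.08 w 0.0487 F [ 0.9 -0.2 -0.3] tool [-0.9  0.   0.3] t 10.8
```

View pics/w9.png

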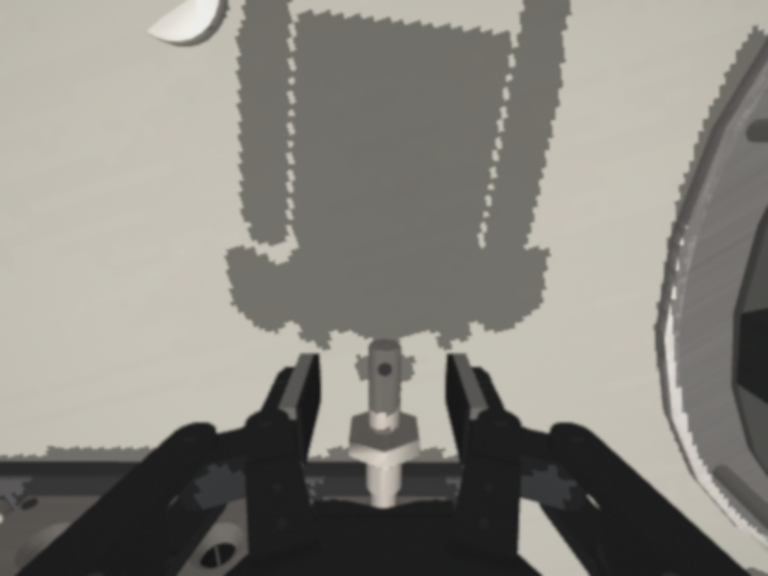

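Run:
```python
from h import *
im,d,k=load('/tmp/w9.npz');P=cloud(d,k)
s=read_state();R=np.array(s['orientation']);t=np.array(s['position'])
for v in (228,235,255,262,270,285,300,315,325): print(v,((P[v,254:259]-t)@R*1000).mean(0).round(1), P[v,256,2].round(4))
```

```text
228 [17.3 -0.6 62.3] 0.0335
235 [16.3 -0.6 56.1] 0.0396
255 [ 5.1 -0.6 54.7] 0.0415
262 [ 1.  -0.6 54.4] 0.0421
270 [-4.2 -0.6 54.6] 0.0416
285 [ 5.9 -0.6 29.3] 0.0412
300 [-15.6  -0.6  44.7] 0.0518
315 [-32.2  -0.6  51.9] 0.0447
325 [-39.2  -0.6  51.8] 0.0441
```

```bash
python3 -m inch '[[[-0.3,0,0.45],0],[[-0.3,0,0.45],0],[[-0.3,0,0.45],0]]'; python3 -m inch '[[[0,0,0],0],[[0,0,0],0],[[0,0,0],0],[[0,0,0],0],[[0,0,0],0],[[0,0,-0.2],0],[[0,0,-0.4],0],[[0,0,-0.45],0],[[0,0,-0.45],0],[[0,0,-0.45],0]]' 255 50; python3 -c "
from h import *
rel()"
```

```text
time: 11.15
position: [0.5469, -0.1181, 0.0903]
orientation: [[-0.962, 0.274, -0.0], [0.274, 0.962, 0.0], [0.0, 0.0, -1.0]]
force: [0.3, -0.3, -0.2]
gripper_width: 0.0486
time: 11.98
position: [0.5459, -0.1178, 0.0947]
orientation: [[-0.962, 0.274, -0.001], [0.274, 0.962, 0.0], [0.001, 0.0, -1.0]]
force: [0.8, 0.5, -3.6]
gripper_width: 0.0097
n -0.0715 v 0.0001 z 0.0947 yaw 164.08 w 0.0097 F [ 0.8  0.5 -3.6] tool [-0.7  0.7  3.6] t 12.0
```

```bash
python3 -m inch '[[[-0.8,0,0],0],[[-1.6,0,0],0],[[-2.4,0,0],0],[[-3.2,0,0],0],[[-3.8,0,0],0],[[-4.2,0,0],0],[[-4.2,0,0],0]]'; python3 -c "
from h import *
rel()"
```

```text
time: 12.57
position: [0.5878, -0.1298, 0.0951]
orientation: [[-0.962, 0.274, 0.001], [0.274, 0.962, -0.0], [-0.001, 0.0, -1.0]]
force: [0.5, -0.5, -4.6]
gripper_width: 0.0102
n -0.0278 v 0.0000 z 0.0951 yaw 164.09 w 0.0102 F [ 0.5 -0.5 -4.6] tool [-0.6 -0.3  4.6] t 12.6
```

```bash
python3 -m inch '[[[-0.15,0,0],0],[[-0.3,0,0],0],[[-0.45,0,0],0],[[-0.6,0,0],0],[[-0.75,0,0],0],[[-0.75,0,0],0]]'; python3 -c "
from h import *
rel()"
```

```text
time: 13.07
position: [0.5925, -0.1309, 0.0949]
orientation: [[-0.962, 0.274, -0.004], [0.274, 0.962, 0.001], [0.004, 0.0, -1.0]]
force: [-5.7, 2.8, -0.0]
gripper_width: 0.0102
n -0.0231 v 0.0002 z 0.0949 yaw 164.10 w 0.0102 F [-5.7  2.8 -0. ] tool [6.3 1.2 0.1] t 13.1
```

```bash
python3 -m inch '[[[-0.2,0,0],0],[[-0.4,0,0],0],[[-0.4,0,0],0]]'; python3 -c "
from h import *
rel()"; python3 -m inch '[[[0.3,0,0],0],[[0.6,0,0],0],[[0.6,0,0],0],[[0.6,0,0],0],[[0.6,0,0],0],[[0.6,0,0],0],[[0.6,0,-3],0],[[0.6,0,-6],0],[[0.6,0,-6],0],[[0.6,0,-6],0]]' 110; python3 -c "
from h import *
rel()
k=K('wrist'); im,d=snapshot('wrist');np.savez('/tmp/w10',im=im,d=d,f=k[0],cx=k[1],cy=k[2],T=k[3]); 
cv2.imwrite('pics/w10.png',cv2.resize(im,None,fx=1.5,fy=1.5))"
```

```text
time: 13.32
position: [0.5931, -0.1311, 0.0948]
orientation: [[-0.962, 0.274, -0.013], [0.274, 0.962, 0.004], [0.014, 0.0, -1.0]]
force: [-15.0, 3.4, 9.2]
gripper_width: 0.0102
n -0.0224 v 0.0002 z 0.0948 yaw 164.12 w 0.0102 F [-15.    3.4   9.2] tool [15.5 -0.8 -9. ] t 13.3
time: 14.15
position: [0.5942, -0.1317, 0.158]
orientation: [[-0.962, 0.274, 0.006], [0.274, 0.962, -0.002], [-0.006, -0.0, -1.0]]
force: [-0.5, 0.5, -0.5]
gripper_width: 0.0485
n -0.0212 v -0.0001 z 0.1580 yaw 164.09 w 0.0485 F [-0.5  0.5 -0.5] tool [0.6 0.4 0.5] t 14.2
```

View pics/w10.png

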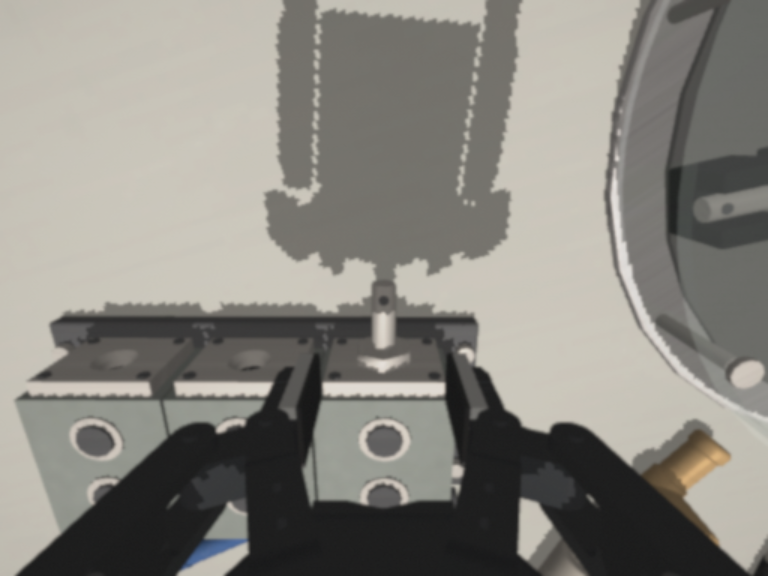

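Run:
```python
from h import *
im,d,k=load('/tmp/w10.npz')
n=np.array([.9618,-.2737]);v=np.array([.2737,.9618]);b=np.array([.6146,-.1374])
for u,r,z in [(384,283,.046),(384,346,.046),(384,356,.05),(384,374,.05),(384,383,.064)]:
    p=pix('wrist',u/1.5,r/1.5,z,k)[:2]-b; print(u,r,p@n,p@v)
cv2.imwrite('pics/w10z.png',cv2.resize(np.clip(im[180:270,210:310]*1.3,0,255).astype('uint8'),None,fx=6,fy=6,interpolation=cv2.INTER_CUBIC))
P=cloud(d,k); print([P[i,256].round(4) for i in (192,200,210,220,228)])
```

```text
384 283 -0.04338877253894634 -0.000653023166683737
384 346 -0.010137943949449071 -0.0006518540040767046
384 356 -0.006725900471890479 -0.0006644856594271004
384 374 0.003441718194081103 -0.0006641281465454049
384 383 -0.0003096601390517944 -0.0007088907547625377
[array([ 0.5752, -0.1269,  0.0458]), array([ 0.5807, -0.1284,  0.0468]), array([ 0.5884, -0.1306,  0.0461]), array([ 0.5957, -0.1327,  0.047 ]), array([ 0.6022, -0.1346,  0.0466])]
```

View pics/w10z.png

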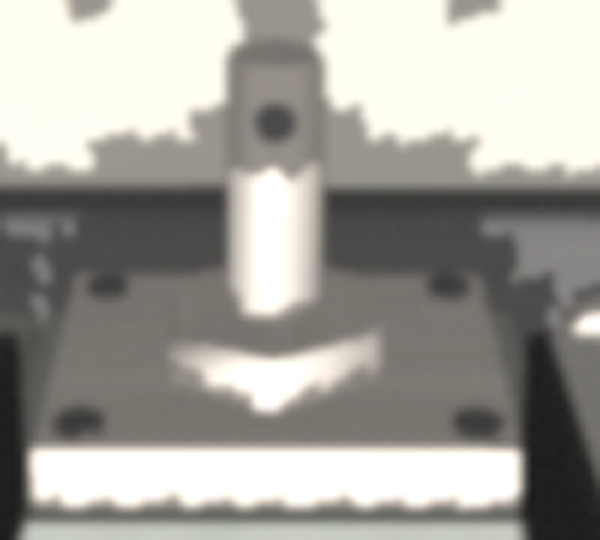

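```bash
python3 -m inch '[[[0,0,-4],8],[[9.4,30.7,-6],72],[[9.4,30.7,-6],72],[[9.4,30.7,-6],72],[[9.4,30.7,-6],72],[[9.4,30.7,-6],72],[[9.4,30.7,-6],72],[[9.4,30.7,-6],72],[[9.4,30.7,-6],72],[[9.4,30.7,-6],72]]' 120; python3 -m inch '[[[0,0,0],71],[[0,0,0],71],[[0,0,0],71],[[0,0,0],71],[[0,0,0],71],[[0,0,0],71],[[0,0,0],71],[[0,0,0],71],[[0,0,0],71],[[0,0,0],71]]';python3 -m inch '[[[0,0,0],42],[[0,0,0],42],[[0,0,0],42],[[0,0,0],42],[[0,0,0],42],[[0,0,0],42],[[0,0,0],42],[[0,0,0],42]]'; python3 -c "
from h import *
st();rel()
k=K('wrist'); im,d=snapshot('wrist');np.savez('/tmp/w11',im=im,d=d,f=k[0],cx=k[1],cy=k[2],T=k[3]); 
cv2.imwrite('pics/w11.png',cv2.resize(im,None,fx=1.5,fy=1.5))"
```

```text
time: 15.03
position: [0.5842, 0.1959, 0.2137]
orientation: [[-0.098, 0.995, -0.002], [0.995, 0.098, 0.003], [0.003, -0.002, -1.0]]
force: [0.1, -0.5, -0.8]
gripper_width: 0.0449
time: 15.87
position: [0.5848, 0.1899, 0.2129]
orientation: [[0.911, 0.412, -0.004], [0.412, -0.911, -0.001], [-0.004, -0.001, -1.0]]
force: [-0.4, -1.4, -0.1]
gripper_width: 0.0448
time: 16.53
position: [0.5851, 0.1899, 0.2135]
orientation: [[0.955, -0.295, -0.003], [-0.295, -0.955, -0.0], [-0.003, 0.001, -1.0]]
force: [0.6, 0.7, 0.4]
gripper_width: 0.0451
t 16.53 p [0.5851 0.1899 0.2135] F [0.5538 0.6814 0.3532] w 0.0451
[[ 0.9555 -0.2951 -0.0029]
 [-0.2951 -0.9555 -0.0005]
 [-0.0027  0.0013 -1.    ]]
q [0.1733 0.3751 1.5219 0.0001 1.2476 2.0436]
n -0.1180 v 0.3067 z 0.2135 yaw -17.17 w 0.0451 F [0.6 0.7 0.4] tool [ 0.3 -0.8 -0.4] t 16.5
```

View pics/w11.png

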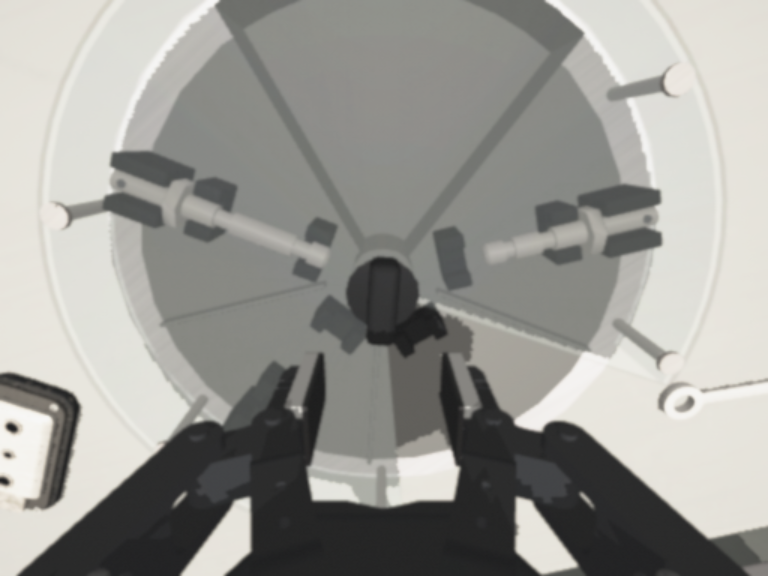

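Run:
```python
from h import *
im,d,k=load('/tmp/w11.npz');P=cloud(d,k)
cv2.imwrite('pics/w11z.png',cv2.resize(np.clip(im[160:240,215:300]*2.5,0,255).astype('uint8'),None,fx=7,fy=7,interpolation=cv2.INTER_CUBIC))
m=(abs(P[...,2]-.0885)<.006)&(np.hypot(P[...,0]-.588,P[...,1]-.188)<.06)
m=m.astype('uint8'); n,l,s,c=cv2.connectedComponentsWithStats(m); i=1+np.argmax(s[1:,4]); q=P[l==i]
print(s[i],q.mean(0),cv2.minAreaRect((q[:,:2]*1000).astype('float32')), intool(q.mean(0))*100)
```

```text
[ 243  174   24   57 1099] [0.59109234 0.18725689 0.08856725] ((589.4913330078125, 187.767333984375), (15.959668159484863, 45.203773498535156), 69.0123519897461) [ 0.66611929  0.0694594  12.51965161]
```

View pics/w11z.png

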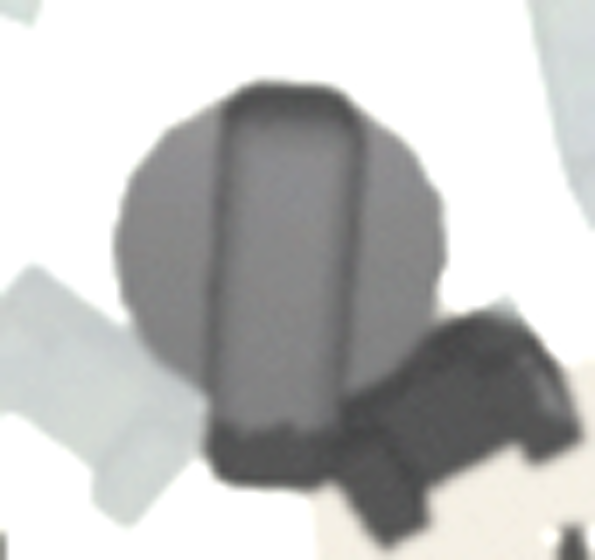

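```bash
python3 -m inch '[[[0.43,0.07,2],3.8],[[0.43,0.07,4],3.8],[[0.43,0.07,6],3.8],[[0.43,0.07,7],3.8],[[0.43,0.07,7],3.8],[[0.43,0.07,7],3.8]]'; python3 -c "
from h import *
rel()"; python3 -m inch '[[[0,0,0],0],[[0,0,0],0],[[0,0,0],0],[[0,0,0],0],[[0,0,0],0],[[0,0,0],0]]' 255 60;  python3 -c "
from h import *
st();rel()"
```

```text
time: 17.08
position: [0.5894, 0.1881, 0.1445]
orientation: [[0.933, -0.36, -0.002], [-0.36, -0.933, -0.0], [-0.001, 0.001, -1.0]]
force: [0.7, -0.1, 0.5]
gripper_width: 0.0452
n -0.1133 v 0.3061 z 0.1445 yaw -21.07 w 0.0452 F [ 0.7 -0.1  0.5] tool [ 0.7 -0.1 -0.5] t 17.1
time: 17.58
position: [0.5907, 0.1881, 0.1471]
orientation: [[0.933, -0.36, 0.003], [-0.36, -0.933, 0.0], [0.003, -0.001, -1.0]]
force: [-0.4, -1.5, 6.3]
gripper_width: 0.0139
t 17.58 p [0.5907 0.1881 0.1471] F [-0.4002 -1.4936  6.2613] w 0.0139
[[ 0.9329 -0.3601  0.0029]
 [-0.3601 -0.9329  0.    ]
 [ 0.0027 -0.001  -1.    ]]
q [ 0.169   0.4613  1.5535 -0.0005  1.1239  2.1083]
n -0.1120 v 0.3065 z 0.1471 yaw -21.10 w 0.0139 F [-0.4 -1.5  6.3] tool [ 0.2  1.5 -6.3] t 17.6
```

```bash
python3 -m inch '[[[0,0,0],-3],[[0,0,0],-8],[[0,0,0],-14],[[0,0,0],-20],[[0,0,0],-26],[[0,0,0],-32],[[0,0,0],-38],[[0,0,0],-44],[[0,0,0],-50],[[0,0,0],-56]]';python3 -m inch '[[[0,0,0],-6],[[0,0,0],-12],[[0,0,0],-18],[[0,0,0],-24],[[0,0,0],-30],[[0,0,0],-36],[[0,0,0],-42],[[0,0,0],-48],[[0,0,0],-54],[[0,0,0],-60]]';python3 -m inch '[[[0,0,0],-6],[[0,0,0],-12],[[0,0,0],-18],[[0,0,0],-24],[[0,0,0],-29],[[0,0,0],-32],[[0,0,0],-32.5],[[0,0,0],-32.5]]'; python3 -c "
from h import *
st();rel()"
```

```text
time: 18.42
position: [0.5906, 0.1895, 0.1472]
orientation: [[0.818, 0.575, 0.003], [0.575, -0.818, 0.003], [0.004, -0.001, -1.0]]
force: [-1.6, 3.7, 5.8]
gripper_width: 0.0146
time: 19.25
position: [0.5892, 0.1902, 0.1471]
orientation: [[-0.09, 0.996, -0.001], [0.996, 0.09, 0.004], [0.004, -0.0, -1.0]]
force: [-5.9, 4.9, 9.1]
gripper_width: 0.0147
time: 19.92
position: [0.5884, 0.1899, 0.1471]
orientation: [[-0.608, 0.794, -0.003], [0.794, 0.608, 0.003], [0.004, -0.0, -1.0]]
force: [-7.7, 2.7, 11.7]
gripper_width: 0.0144
t 19.92 p [0.5884 0.1899 0.1471] F [-7.7019  2.6665 11.6584] w 0.0144
[[-0.6079  0.794  -0.0028]
 [ 0.794   0.6079  0.0029]
 [ 0.004  -0.0005 -1.    ]]
q [ 0.171   0.4604  1.555   0.0037  1.1286 -0.4839]
n -0.1148 v 0.3077 z 0.1471 yaw 127.44 w 0.0144 F [-7.7  2.7 11.7] tool [  6.8  -4.5 -11.6] t 19.9
```

```bash
python3 -m inch '[[[0,0,0],0],[[0,0,0],0],[[0,0,0],0],[[0,0,0],0],[[0,0,0],0],[[0,0,-3],0],[[0,0,-6],0],[[0,0,-7],0],[[0,0,-7],0]]' 130; python3 -m inch '[[[2.75,-8.9,0],-71],[[2.75,-8.9,0],-71],[[2.75,-8.9,0],-71],[[2.75,-8.9,0],-71],[[2.75,-8.9,0],-71],[[2.75,-8.9,0],-71],[[2.75,-8.9,0],-71],[[2.75,-8.9,0],-71],[[2.75,-8.9,0],-71],[[2.75,-8.9,0],-71]]' 140;python3 -m inch '[[[0,0,0],-1],[[0,0,0],-1],[[0,0,0],-1]]'; python3 -c "
from h import *
st()
k=K('wrist'); im,d=snapshot('wrist');np.savez('/tmp/w12',im=im,d=d,f=k[0],cx=k[1],cy=k[2],T=k[3]); 
cv2.imwrite('pics/w12.png',cv2.resize(im,None,fx=1.5,fy=1.5))"
```

```text
time: 20.67
position: [0.5923, 0.1884, 0.2193]
orientation: [[-0.607, 0.795, 0.008], [0.795, 0.607, 0.001], [-0.004, 0.007, -1.0]]
force: [0.1, -0.7, -0.1]
gripper_width: 0.0416
time: 21.5
position: [0.5013, 0.1557, 0.2132]
orientation: [[-0.947, -0.321, -0.003], [-0.321, 0.947, -0.0], [0.003, 0.001, -1.0]]
force: [-0.3, 0.4, 0.9]
gripper_width: 0.0386
time: 21.75
position: [0.5018, 0.1558, 0.2142]
orientation: [[-0.944, -0.329, -0.002], [-0.329, 0.944, -0.0], [0.002, 0.0, -1.0]]
force: [0.5, -0.5, 0.5]
gripper_width: 0.0385
t 21.75 p [0.5018 0.1558 0.2142] F [ 0.4512 -0.5113  0.4716] w 0.0385
[[-0.9442 -0.3295 -0.0017]
 [-0.3295  0.9442 -0.0002]
 [ 0.0017  0.0003 -1.    ]]
q [ 0.1363  0.1965  1.7511  0.      1.1956 -1.7703]
```

View pics/w12.png

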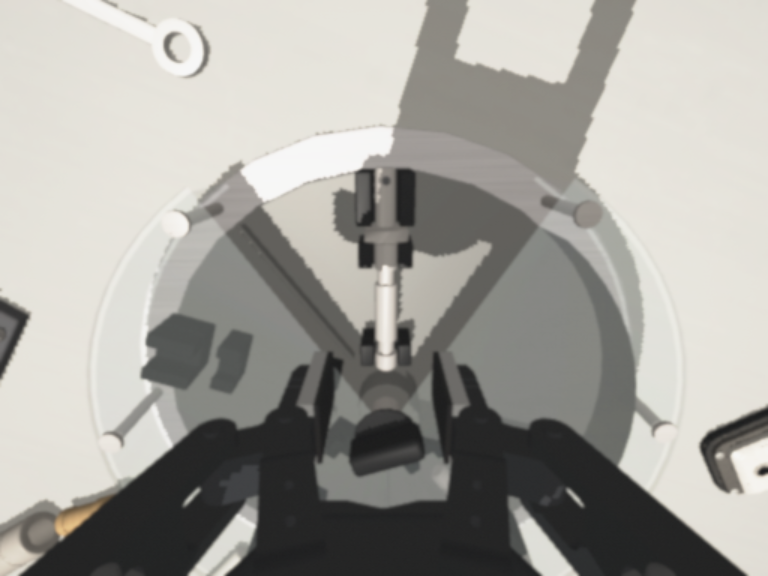

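Run:
```python
from h import *
im,d,k=load('/tmp/w12.npz')
c=im[105:250,200:320]; cv2.imwrite('pics/w12z.png',cv2.resize(c,None,fx=4,fy=4,interpolation=cv2.INTER_CUBIC))
P=cloud(d,k)
for v in (118,130,140,190,200,215,225,240):
    r=P[v,240:275]; r=r[(r[:,2]>.036)&(r[:,2]<.049)]; r=r[r[:,2]>r[:,2].max()-.006]; print(v,len(r),(intool(r[[0,-1]].mean(0))*1000).round(1),(intool(r[len(r)//2])*1000).round(1))
```

```text
118 14 [ 68.2   1.5 169.7] [ 68.4   1.1 168.1]
130 14 [ 58.3   1.5 168.3] [ 58.5   1.1 166.2]
140 14 [ 50.    0.2 166.4] [ 49.9   1.1 167.1]
190 14 [  3.    0.8 170.2] [  3.7   1.2 168.2]
200 14 [ -7.1   0.7 170.5] [ -5.6   1.2 166.5]
215 14 [-22.4   0.8 170.1] [-20.7   1.2 166.1]
225 14 [-33.3   0.8 170.4] [-31.8   1.2 167.5]
240 30 [-49.7   0.8 170.2] [-47.3   2.2 165.9]
```

View pics/w12z.png

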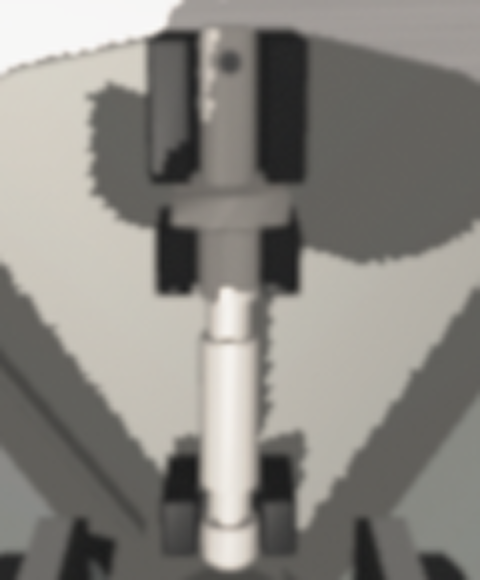

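```bash
python3 -m inch '[[[0,0.17,3],0],[[0,0.17,6],0],[[0,0.17,8],0],[[0,0.17,10],0],[[0,0.17,11.2],0],[[0,0.17,12],0],[[0,0.17,12],0],[[0,0.17,12],0]]'; python3 -m inch '[[[0,0,0],0],[[0,0,0],0],[[0,0,0],0],[[0,0,0],0],[[0,0,0],0],[[0,0,0],0]]' 255 90;python3 -m inch '[[[0,0,-1],0],[[0,0,-3],0],[[0,0,-6],0],[[0,0,-9],0],[[0,0,-12],0],[[0,0,-12],0],[[0,0,-12],0]]';python3 -c "
from h import *
st()
k=K('wrist'); im,d=snapshot('wrist');np.savez('/tmp/w13',im=im,d=d,f=k[0],cx=k[1],cy=k[2],T=k[3]); cv2.imwrite('pics/w13.png',cv2.resize(im,None,fx=1.5,fy=1.5))"
```

```text
time: 22.47
position: [0.5021, 0.1576, 0.0954]
orientation: [[-0.943, -0.331, 0.0], [-0.331, 0.943, 0.0], [-0.0, -0.0, -1.0]]
force: [0.0, -1.1, -0.0]
gripper_width: 0.0385
time: 22.97
position: [0.503, 0.1577, 0.0968]
orientation: [[-0.943, -0.332, 0.003], [-0.332, 0.943, 0.0], [-0.003, -0.001, -1.0]]
force: [-1.0, -0.6, 5.9]
gripper_width: 0.0112
time: 23.55
position: [0.503, 0.1578, 0.2178]
orientation: [[-0.943, -0.332, 0.005], [-0.332, 0.943, 0.001], [-0.005, -0.001, -1.0]]
force: [0.2, -0.0, -1.7]
gripper_width: 0.0111
t 23.55 p [0.503  0.1578 0.2178] F [ 0.2204 -0.0281 -1.7099] w 0.0111
[[-0.9433 -0.3318  0.0053]
 [-0.3318  0.9433  0.0008]
 [-0.0052 -0.001  -1.    ]]
q [ 0.1397  0.192   1.7482  0.      1.1961 -1.7694]
```

View pics/w13.png

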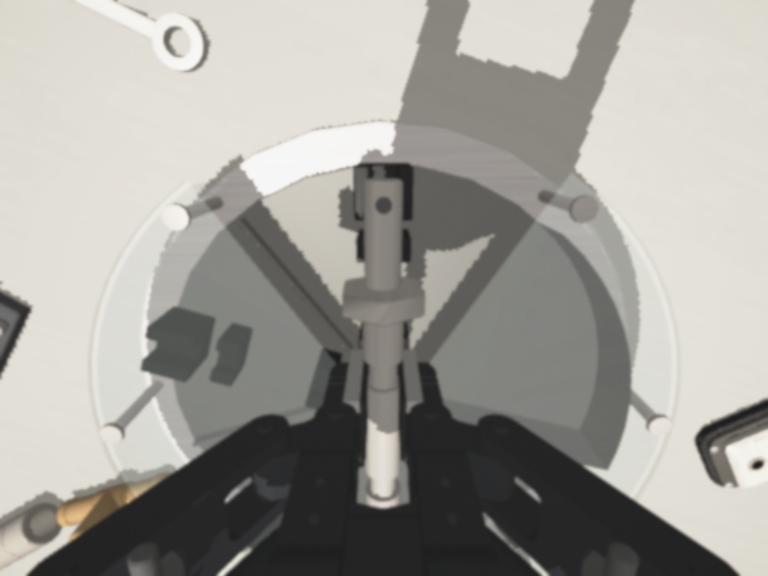

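```bash
python3 -m inch '[[[11.9,-31.2,0],35.3],[[11.9,-31.2,0],35.3],[[11.9,-31.2,0],35.3],[[11.9,-31.2,0],35.3],[[11.9,-31.2,0],35.3],[[11.9,-31.2,0],35.3],[[11.9,-31.2,3],35.3],[[11.9,-31.2,6],35.3],[[11.9,-31.2,6.8],35.3],[[11.9,-31.2,6.8],35.3]]';python3 -m inch '[[[0,0,0],0],[[0,0,0],0]]';python3 -c "
from h import *
rel((.5954,-.2047))
k=K('wrist'); im,d=snapshot('wrist');np.savez('/tmp/w14',im=im,d=d,f=k[0],cx=k[1],cy=k[2],T=k[3]); cv2.imwrite('pics/w14.png',cv2.resize(im,None,fx=1.5,fy=1.5))
P=cloud(d,k)
for v in list(range(118,176,8))+[240,260,280,300,320]: print(v,intool(P[v,255])*1000)"
```

```text
time: 24.43
position: [0.488, -0.1772, 0.1401]
orientation: [[-0.96, 0.279, -0.013], [0.279, 0.96, 0.006], [0.014, 0.002, -1.0]]
force: [-1.6, 1.2, -3.0]
gripper_width: 0.0109
time: 24.6
position: [0.4924, -0.1753, 0.1463]
orientation: [[-0.962, 0.274, -0.002], [0.274, 0.962, 0.002], [0.003, 0.001, -1.0]]
force: [0.6, -0.3, -1.2]
gripper_width: 0.0112
n -0.1071 v 0.0000 z 0.1463 yaw 164.08 w 0.0112 F [ 0.6 -0.3 -1.2] tool [-0.7 -0.1  1.2] t 24.6
118 [ 70.1643307   -1.20435298 147.04660906]
126 [73.19471809 -1.28843034 51.46608898]
134 [69.89784542 -1.294974   50.2176067 ]
142 [66.47835094 -1.30092374 49.82166306]
150 [62.79510381 -1.3061701  50.64309291]
158 [59.14344951 -1.31201973 50.76144749]
166 [55.67993937 -1.31858514 49.7816213 ]
174 [51.77320317 -1.32440084 50.38339146]
240 [18.12304674 -1.38004997 49.60105061]
260 [ 5.73567376 -1.39895091 51.01452291]
280 [-6.61191579 -1.41898865 51.1377569 ]
300 [-18.49934925  -1.43957261  49.86819791]
320 [-33.7719261   -1.46290075  51.58416881]
```

View pics/w14.png

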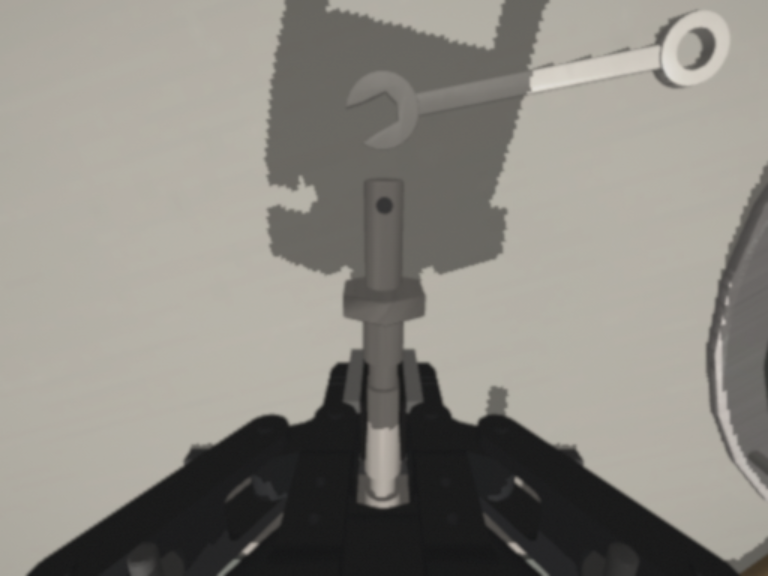

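```bash
python3 -c "
from h import *
rel((.5954,-.2047))"; python3 -m inch '[[[0,0,2],0],[[0,0,4],0],[[0,0,4.9],0],[[0,0,4.9],0],[[-1,0,4.9],0],[[-2,0,4.9],0],[[-3,0,4.9],0],[[-4,0,4.9],0],[[-4,0,4.9],0],[[-4,0,4.9],0]]';python3 -c "
from h import *
rel((.5954,-.2047))"
```

```text
n -0.1064 v 0.0003 z 0.1473 yaw 164.13 w 0.0108 F [ 1.1  0.3 -1.1] tool [-1.   0.6  1.1] t 24.6
time: 25.48
position: [0.5326, -0.1872, 0.0997]
orientation: [[-0.962, 0.273, 0.002], [0.273, 0.962, -0.001], [-0.002, -0.001, -1.0]]
force: [-0.1, 0.0, -1.2]
gripper_width: 0.0112
n -0.0652 v -0.0003 z 0.0997 yaw 164.14 w 0.0112 F [-0.1  0.  -1.2] tool [0.1 0.  1.2] t 25.5
```

```bash
python3 -m inch '[[[0,0.03,0.25],0],[[-0.3,0.03,0.25],0],[[-0.6,0.03,0.25],0],[[-0.9,0.03,0.25],0],[[-1.2,0.03,0.25],0],[[-1.5,0.03,0.25],0],[[-1.8,0.03,0.25],0],[[-2,0.03,0.25],0]]';python3 -c "
from h import *
rel((.5954,-.2047))"
```

```text
time: 26.15
position: [0.5503, -0.1922, 0.0954]
orientation: [[-0.962, 0.274, -0.002], [0.274, 0.962, 0.001], [0.003, 0.0, -1.0]]
force: [-2.8, 0.6, 0.3]
gripper_width: 0.0113
n -0.0468 v -0.0003 z 0.0954 yaw 164.08 w 0.0113 F [-2.8  0.6  0.3] tool [ 2.9 -0.2 -0.2] t 26.1
```

```bash
python3 -m inch '[[[0.4,0.02,-0.18],0],[[0.4,0.02,-0.18],0],[[0.4,0.02,-0.18],0]]';python3 -c "
from h import *
rel((.5954,-.2047))"; python3 -m inch '[[[-0.3,0,0],0],[[-0.6,0,0],0],[[-0.9,0,0],0],[[-1.2,0,0],0]]';python3 -c "
from h import *
rel((.5954,-.2047))"
```

```text
time: 26.4
position: [0.547, -0.1911, 0.0976]
orientation: [[-0.962, 0.274, 0.0], [0.274, 0.962, -0.0], [-0.0, -0.0, -1.0]]
force: [0.6, -0.4, -2.3]
gripper_width: 0.0107
n -0.0503 v -0.0002 z 0.0976 yaw 164.08 w 0.0107 F [ 0.6 -0.4 -2.3] tool [-0.6 -0.2  2.3] t 26.4
time: 26.73
position: [0.5589, -0.1944, 0.0975]
orientation: [[-0.962, 0.274, 0.0], [0.274, 0.962, 0.0], [-0.0, 0.0, -1.0]]
force: [-1.1, 1.2, -1.5]
gripper_width: 0.0113
n -0.0379 v -0.0001 z 0.0975 yaw 164.08 w 0.0113 F [-1.1  1.2 -1.5] tool [1.4 0.8 1.5] t 26.7
```

In. Continue to the pads' limit, then regrip the stem.

```bash
python3 -m inch '[[[-0.5,0,0],0],[[-1.0,0,0],0],[[-1.5,0,0],0],[[-1.9,0,0],0],[[-2.2,0,0],0],[[-2.2,0,0],0]]';python3 -c "
from h import *
rel((.5954,-.2047))"; python3 -m inch '[[[0,0,0],0],[[0,0,0],0],[[0,0,0],0],[[0,0,0],0],[[0,0,0],0],[[2,0,0],0],[[4,0,0],0],[[5.7,0,0],0],[[5.7,0,0],0],[[5.7,0,0],0]]' 110; python3 -c "
from h import *
rel((.5954,-.2047))
k=K('wrist'); im,d=snapshot('wrist'); cv2.imwrite('pics/w15.png',cv2.resize(im,None,fx=1.5,fy=1.5))
P=cloud(d,k)
for v in (228,232,240,255,262,268): print(v,intool(P[v,256])*1000, P[v,256,2].round(4))"
```

```text
time: 27.23
position: [0.5806, -0.2007, 0.0975]
orientation: [[-0.962, 0.274, 0.001], [0.274, 0.962, -0.0], [-0.001, 0.0, -1.0]]
force: [1.5, 1.5, -1.2]
gripper_width: 0.0111
n -0.0154 v -0.0002 z 0.0975 yaw 164.08 w 0.0111 F [ 1.5  1.5 -1.2] tool [-1.   1.8  1.2] t 27.2
time: 28.07
position: [0.5245, -0.1847, 0.0976]
orientation: [[-0.962, 0.275, 0.0], [0.275, 0.962, -0.0], [-0.0, 0.0, -1.0]]
force: [0.5, -0.8, -0.1]
gripper_width: 0.0485
n -0.0737 v -0.0002 z 0.0976 yaw 164.06 w 0.0485 F [ 0.5 -0.8 -0.1] tool [-0.7 -0.6  0.1] t 28.1
228 [17.84378934 -0.44052932 63.38223958] 0.0346
232 [17.58802905 -0.45737958 59.1819712 ] 0.0388
240 [13.51813461 -0.46096373 57.87600146] 0.0401
255 [ 4.6384231  -0.45921976 57.39570576] 0.0406
262 [ 0.59553626 -0.45970742 56.8595421 ] 0.0411
268 [-3.15914587 -0.45853839 56.76336955] 0.0412
```

View pics/w15.png

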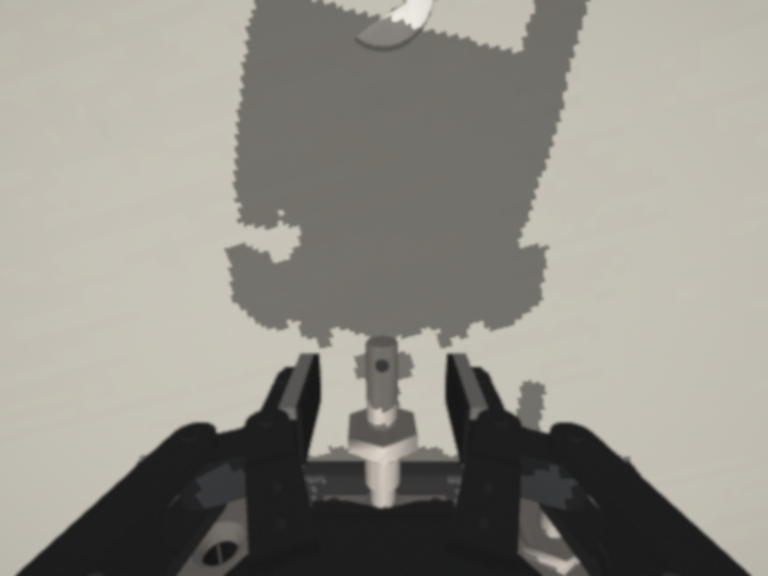

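```bash
python3 -m inch '[[[-0.4,0,0.72],0],[[-0.4,0,0.72],0],[[-0.4,0,0.72],0]]'; python3 -m inch '[[[0,0,0],0],[[0,0,0],0],[[0,0,0],0],[[0,0,0],0],[[0,0,0],0],[[0,0,-0.2],0],[[0,0,-0.4],0],[[0,0,-0.45],0],[[0,0,-0.45],0],[[0,0,-0.45],0]]' 255 50; python3 -c "
from h import *
rel((.5954,-.2047))";python3 -m inch '[[[-0.8,0,0],0],[[-1.6,0,0],0],[[-2.4,0,0],0],[[-3.2,0,0],0],[[-3.8,0,0],0],[[-4.2,0,0],0],[[-4.2,0,0],0]]'; python3 -c "
from h import *
rel((.5954,-.2047))"
```

```text
time: 28.37
position: [0.5294, -0.1862, 0.0898]
orientation: [[-0.962, 0.274, -0.0], [0.274, 0.962, 0.0], [0.0, 0.0, -1.0]]
force: [-0.1, 0.2, 0.1]
gripper_width: 0.0485
time: 29.2
position: [0.5283, -0.1857, 0.0943]
orientation: [[-0.962, 0.274, -0.001], [0.274, 0.962, 0.001], [0.001, 0.0, -1.0]]
force: [-0.0, -0.6, -3.7]
gripper_width: 0.0103
n -0.0698 v -0.0001 z 0.0943 yaw 164.08 w 0.0103 F [-0.  -0.6 -3.7] tool [-0.2 -0.6  3.7] t 29.2
time: 29.78
position: [0.5698, -0.1976, 0.0946]
orientation: [[-0.962, 0.274, -0.0], [0.274, 0.962, 0.0], [0.0, 0.0, -1.0]]
force: [-2.1, 0.9, -2.4]
gripper_width: 0.01
n -0.0266 v -0.0002 z 0.0946 yaw 164.09 w 0.0100 F [-2.1  0.9 -2.4] tool [2.2 0.3 2.4] t 29.8
```

```bash
python3 -m inch '[[[-0.2,0,0],0],[[-0.4,0,0],0],[[-0.6,0,0],0],[[-0.8,0,0],0],[[-0.8,0,0],0]]'; python3 -c "
from h import *
rel((.5954,-.2047))"
```

```text
time: 30.2
position: [0.575, -0.1989, 0.0946]
orientation: [[-0.962, 0.274, -0.005], [0.274, 0.962, 0.002], [0.005, 0.0, -1.0]]
force: [-6.8, 2.0, 1.2]
gripper_width: 0.0098
n -0.0212 v -0.0001 z 0.0946 yaw 164.09 w 0.0098 F [-6.8  2.   1.2] tool [ 7.1  0.1 -1.1] t 30.2
```

```bash
python3 -m inch '[[[-0.2,0,0],0],[[-0.5,0,0],0],[[-0.5,0,0],0]]'; python3 -c "
from h import *
rel((.5954,-.2047))"; python3 -m inch '[[[0.3,0,0],0],[[0.7,0,0],0],[[0.7,0,0],0],[[0.7,0,0],0],[[0.7,0,0],0],[[0.7,0,0],0],[[0.7,0,-3],0],[[0.7,0,-6],0],[[0.7,0,-6],0],[[0.7,0,-6],0]]' 110; python3 -c "
from h import *
rel((.5954,-.2047))
k=K('wrist'); im,d=snapshot('wrist');np.savez('/tmp/w16',im=im,d=d,f=k[0],cx=k[1],cy=k[2],T=k[3]); 
cv2.imwrite('pics/w16.png',cv2.resize(im,None,fx=1.5,fy=1.5))"
```

```text
time: 30.45
position: [0.5768, -0.1994, 0.0944]
orientation: [[-0.962, 0.274, -0.014], [0.274, 0.962, 0.005], [0.015, 0.001, -1.0]]
force: [-17.6, 4.2, 10.9]
gripper_width: 0.01
n -0.0194 v -0.0000 z 0.0944 yaw 164.12 w 0.0100 F [-17.6   4.2  10.9] tool [ 18.3  -0.8 -10.7] t 30.4
time: 31.28
position: [0.577, -0.2001, 0.1577]
orientation: [[-0.962, 0.274, 0.006], [0.274, 0.962, -0.003], [-0.007, -0.001, -1.0]]
force: [-0.4, -0.5, -0.6]
gripper_width: 0.0488
n -0.0189 v -0.0006 z 0.1577 yaw 164.08 w 0.0488 F [-0.4 -0.5 -0.6] tool [ 0.2 -0.6  0.6] t 31.3
```

View pics/w16.png

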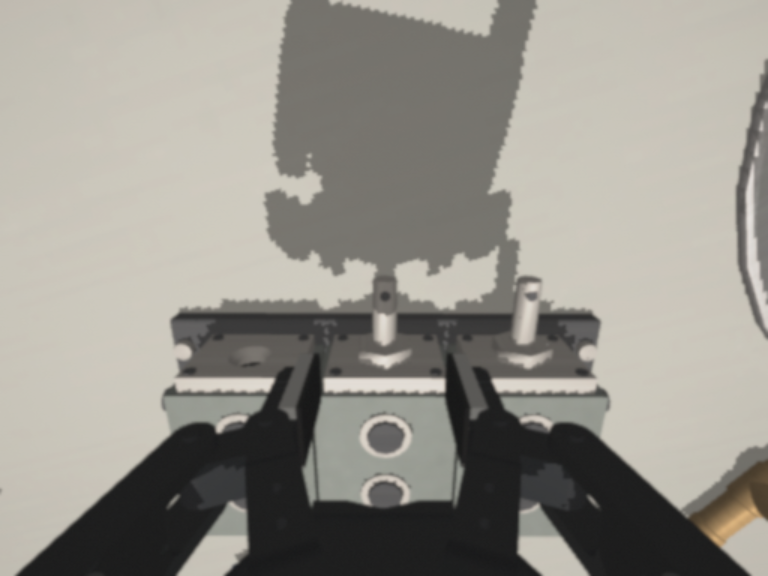

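```bash
python3 -m inch '[[[0,0,-4],0],[[9.5,37.8,-5.6],36.7],[[9.5,37.8,-5.6],36.7],[[9.5,37.8,-5.6],36.7],[[9.5,37.8,-5.6],36.7],[[9.5,37.8,-5.6],36.7],[[9.5,37.8,-5.6],36.7],[[9.5,37.8,-5.6],36.7],[[9.5,37.8,-5.6],36.7],[[9.5,37.8,-5.6],36.7]]' 120; python3 -c "
from h import *
st()"
```

```text
time: 32.17
position: [0.5852, 0.1665, 0.2078]
orientation: [[-0.607, 0.795, -0.003], [0.795, 0.607, -0.0], [0.002, -0.003, -1.0]]
force: [0.7, -0.5, 0.3]
gripper_width: 0.045
t 32.17 p [0.5852 0.1665 0.2078] F [ 0.6603 -0.5394  0.265 ] w 0.045
[[-0.607   0.7947 -0.0033]
 [ 0.7947  0.607  -0.0004]
 [ 0.0016 -0.0029 -1.    ]]
q [ 0.1351  0.3684  1.5439 -0.      1.2326 -0.5171]
```

```bash
python3 -m inch '[[[1.57,1.74,0],0],[[1.57,1.74,0],0],[[1.57,1.74,0],0],[[1.57,1.74,0],0]]'; python3 -c "
from h import *
st()
k=K('wrist'); im,d=snapshot('wrist');np.savez('/tmp/w17',im=im,d=d,f=k[0],cx=k[1],cy=k[2],T=k[3]); P=cloud(d,k)
m=(abs(P[...,2]-.0885)<.006)&(np.hypot(P[...,0]-.588,P[...,1]-.188)<.06)
n,l,s,c=cv2.connectedComponentsWithStats(m.astype('uint8')); i=1+np.argmax(s[1:,4]); q=P[l==i]
print(s[i],cv2.minAreaRect((q[:,:2]*1000).astype('float32')))
cv2.imwrite('pics/w17.png',cv2.resize(im,None,fx=1.5,fy=1.5))"
```

```text
time: 32.5
position: [0.59, 0.1871, 0.2081]
orientation: [[-0.607, 0.795, -0.003], [0.795, 0.607, -0.001], [0.001, -0.003, -1.0]]
force: [0.1, 0.6, 0.7]
gripper_width: 0.0448
t 32.5 p [0.59   0.1871 0.2081] F [0.0686 0.601  0.6712] w 0.0448
[[-0.6072  0.7946 -0.0029]
 [ 0.7946  0.6072 -0.0011]
 [ 0.0008 -0.003  -1.    ]]
q [ 0.1676  0.3884  1.5156 -0.0007  1.2406 -0.4847]
[ 245  180   22   57 1128] ((587.51904296875, 188.01467895507812), (15.925232887268066, 45.08469009399414), 36.564300537109375)
```

View pics/w17.png

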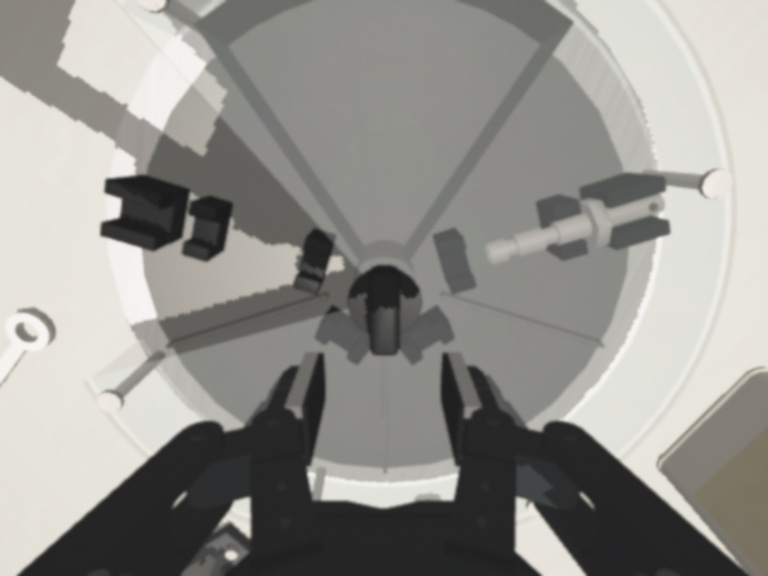

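```bash
python3 -m inch '[[[0.2,-0.07,2],0.6],[[0.2,-0.07,4],0.6],[[0.2,-0.07,5.5],0.6],[[0.2,-0.07,6.4],0.6],[[0.2,-0.07,6.4],0.6],[[0.2,-0.07,6.4],0.6]]'; python3 -m inch '[[[0,0,0],0],[[0,0,0],0],[[0,0,0],0],[[0,0,0],0],[[0,0,0],0],[[0,0,0],0]]' 255 60; python3 -m inch '[[[0,0,0],-3],[[0,0,0],-8],[[0,0,0],-14],[[0,0,0],-20],[[0,0,0],-26],[[0,0,0],-32],[[0,0,0],-38],[[0,0,0],-44],[[0,0,0],-50],[[0,0,0],-56]]'; python3 -m inch '[[[0,0,0],-6],[[0,0,0],-12],[[0,0,0],-16],[[0,0,0],-16.8],[[0,0,0],-16.8],[[0,0,0],-16.8]]'; python3 -c "
from h import *
rel()"; python3 -m inch '[[[0,0,0],0],[[0,0,0],0],[[0,0,0],0],[[0,0,0],0],[[0,0,0],0],[[0,0,-3],0],[[0,0,-6],0],[[0,0,-10],0],[[0,0,-14],0],[[0,0,-18],0]]' 120; python3 -c "
from h import *
st()
k=K('wrist'); im,d=snapshot('wrist');np.savez('/tmp/w18',im=im,d=d,f=k[0],cx=k[1],cy=k[2],T=k[3])
cv2.imwrite('pics/w18.png',cv2.resize(im,None,fx=1.5,fy=1.5))"
```

```text
time: 33.05
position: [0.5889, 0.1877, 0.1453]
orientation: [[-0.597, 0.802, -0.001], [0.802, 0.597, -0.0], [0.001, -0.001, -1.0]]
force: [0.2, -0.2, -0.1]
gripper_width: 0.0452
time: 33.55
position: [0.5895, 0.1884, 0.1475]
orientation: [[-0.599, 0.801, 0.001], [0.801, 0.599, -0.001], [-0.002, 0.0, -1.0]]
force: [-2.3, -3.2, 6.6]
gripper_width: 0.0142
time: 34.38
position: [0.5896, 0.1888, 0.1475]
orientation: [[-0.999, -0.053, 0.002], [-0.053, 0.999, -0.0], [-0.002, -0.0, -1.0]]
force: [-2.3, -1.6, 5.9]
gripper_width: 0.0145
time: 34.88
position: [0.5896, 0.1889, 0.1475]
orientation: [[-0.942, -0.336, 0.002], [-0.336, 0.942, -0.0], [-0.002, -0.001, -1.0]]
force: [-2.1, -1.4, 5.6]
gripper_width: 0.0142
n -0.1133 v 0.3070 z 0.1475 yaw -160.39 w 0.0142 F [-2.1 -1.4  5.6] tool [ 2.4 -0.6 -5.6] t 34.9
time: 35.72
position: [0.5886, 0.1888, 0.327]
orientation: [[-0.942, -0.335, -0.001], [-0.335, 0.942, -0.0], [0.001, 0.0, -1.0]]
force: [1.0, 0.5, 0.8]
gripper_width: 0.045
t 35.72 p [0.5886 0.1888 0.327 ] F [1.0456 0.4618 0.78  ] w 0.045
[[-0.9422 -0.3351 -0.0009]
 [-0.3351  0.9422 -0.0001]
 [ 0.0009  0.0002 -1.    ]]
q [ 0.1705  0.2814  1.4015  0.0001  1.4597 -1.742 ]
```

View pics/w18.png

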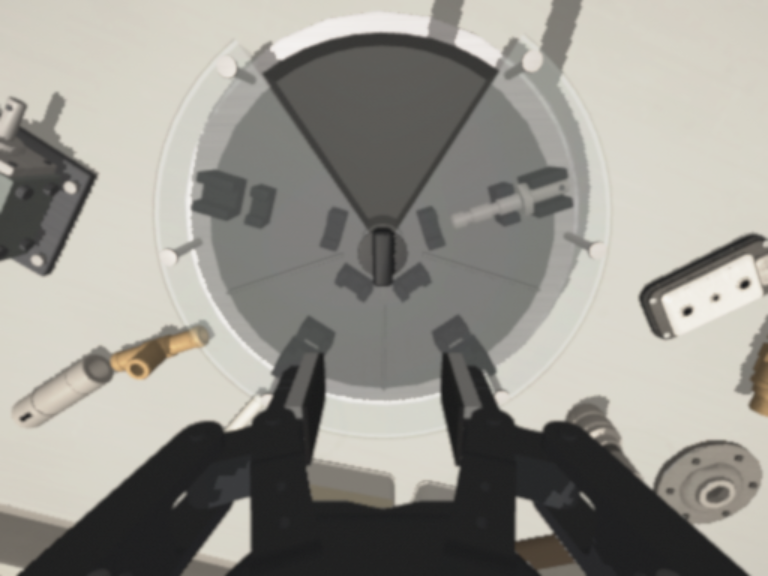

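```bash
python3 -m inch '[[[3.8,-39.9,6],35.5],[[3.8,-39.9,6],35.5],[[3.8,-39.9,6],35.5],[[3.8,-39.9,6],35.5],[[3.8,-39.9,6],35.5],[[3.8,-39.9,6],35.5],[[3.8,-39.9,6],35.5],[[3.8,-39.9,6],35.5],[[3.8,-39.9,6],35.5],[[3.8,-39.9,6],35.5]]';python3 -m inch '[[[0,-2,0],0],[[0,-2,0],0],[[0,-2,0],0],[[0,-2,0],0]]'; python3 -c "
from h import *
st()
k=K('wrist'); im,d=snapshot('wrist');np.savez('/tmp/w19',im=im,d=d,f=k[0],cx=k[1],cy=k[2],T=k[3])
cv2.imwrite('pics/w19.png',cv2.resize(im[60:220,90:350],None,fx=3,fy=3,interpolation=cv2.INTER_CUBIC))
im,d=snapshot('top');cv2.imwrite('pics/top19.png',cv2.resize(im[140:275,125:350],None,fx=3.5,fy=3.5,interpolation=cv2.INTER_CUBIC))"
```

```text
time: 36.6
position: [0.6869, -0.2036, 0.2644]
orientation: [[-0.961, 0.276, -0.001], [0.276, 0.961, -0.001], [0.0, -0.001, -1.0]]
force: [-1.1, -0.5, -0.1]
gripper_width: 0.0449
time: 36.93
position: [0.6814, -0.2183, 0.2655]
orientation: [[-0.962, 0.274, -0.0], [0.274, 0.962, 0.001], [0.0, 0.001, -1.0]]
force: [0.9, -0.6, 0.3]
gripper_width: 0.0451
t 36.93 p [ 0.6814 -0.2183  0.2655] F [ 0.8853 -0.5689  0.304 ] w 0.0451
[[-0.9617  0.2742 -0.0001]
 [ 0.2742  0.9617  0.0009]
 [ 0.0003  0.0009 -1.    ]]
q [-0.4311  0.5301  1.188   0.0008  1.424  -1.7243]
```

View pics/w19.png

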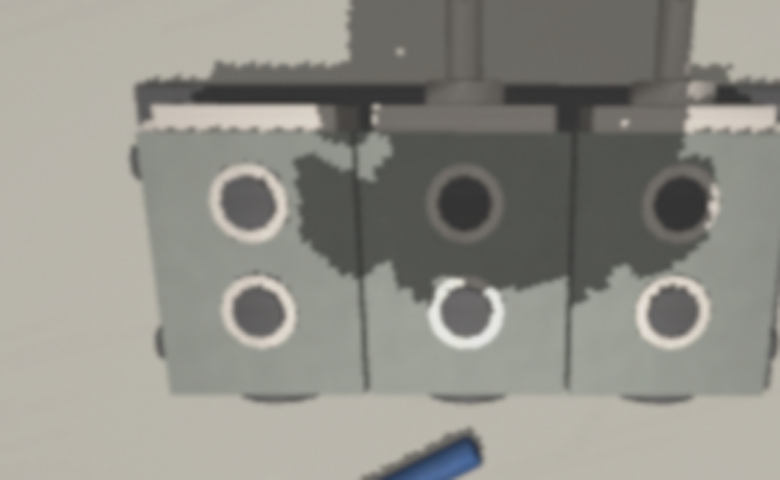

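View pics/top19.png

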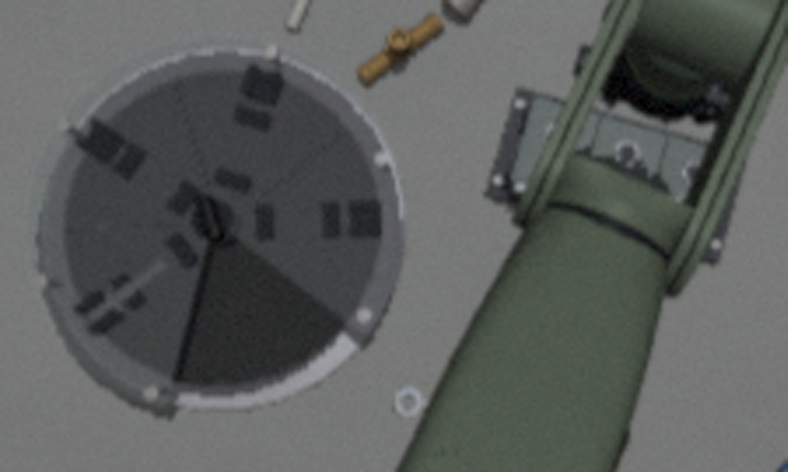

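Run:
```python
from h import *
im,d,k=load('/tmp/w19.npz')
cv2.imwrite('pics/w19z.png',cv2.resize(np.clip(im[50:115,200:350]*1.8,0,255).astype('uint8'),None,fx=5,fy=5,interpolation=cv2.INTER_CUBIC))
P=cloud(d,k)
n=np.array([.9618,-.2737]);b=np.array([.6146,-.1374])
for c in (243,244,313,314):
    print(c,[(v,((P[v,c,:2]-b)@n*1000).round(1),(P[v,c,2]*1000).round(0)) for v in range(74,102,2)])
```

```text
243 [(74, np.float64(-19.5), np.float64(46.0)), (76, np.float64(-17.7), np.float64(47.0)), (78, np.float64(-15.8), np.float64(47.0)), (80, np.float64(-14.0), np.float64(47.0)), (82, np.float64(-12.2), np.float64(46.0)), (84, np.float64(-10.4), np.float64(46.0)), (86, np.float64(-8.2), np.float64(54.0)), (88, np.float64(-6.3), np.float64(55.0)), (90, np.float64(-4.5), np.float64(55.0)), (92, np.float64(-2.7), np.float64(55.0)), (94, np.float64(-0.9), np.float64(55.0)), (96, np.float64(1.0), np.float64(64.0)), (98, np.float64(2.8), np.float64(61.0)), (100, np.float64(4.6), np.float64(63.0))]
244 [(74, np.float64(-19.5), np.float64(46.0)), (76, np.float64(-17.8), np.float64(45.0)), (78, np.float64(-15.9), np.float64(46.0)), (80, np.float64(-14.1), np.float64(45.0)), (82, np.float64(-12.2), np.float64(47.0)), (84, np.float64(-10.3), np.float64(47.0)), (86, np.float64(-8.2), np.float64(55.0)), (88, np.float64(-6.3), np.float64(57.0)), (90, np.float64(-4.5), np.float64(56.0)), (92, np.float64(-2.7), np.float64(56.0)), (94, np.float64(-0.9), np.float64(55.0)), (96, np.float64(1.0), np.float
[... 587 characters left out ...]
, np.float64(62.0)), (98, np.float64(2.9), np.float64(62.0)), (100, np.float64(4.7), np.float64(63.0))]
314 [(74, np.float64(-19.6), np.float64(44.0)), (76, np.float64(-17.6), np.float64(46.0)), (78, np.float64(-15.8), np.float64(46.0)), (80, np.float64(-13.9), np.float64(47.0)), (82, np.float64(-12.1), np.float64(46.0)), (84, np.float64(-10.3), np.float64(46.0)), (86, np.float64(-8.1), np.float64(54.0)), (88, np.float64(-6.3), np.float64(54.0)), (90, np.float64(-4.5), np.float64(54.0)), (92, np.float64(-2.6), np.float64(55.0)), (94, np.float64(-0.8), np.float64(54.0)), (96, np.float64(1.1), np.float64(63.0)), (98, np.float64(2.9), np.float64(62.0)), (100, np.float64(4.7), np.float64(62.0))]
```

View pics/w19z.png

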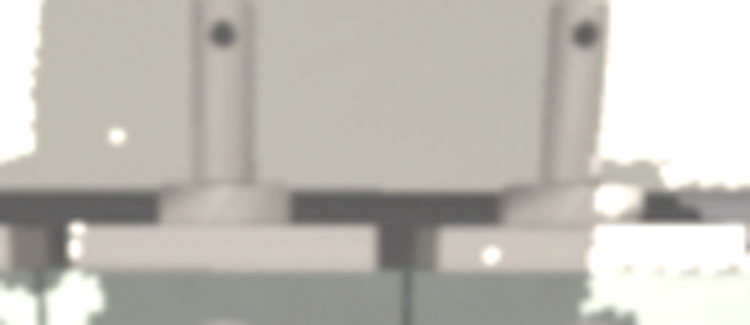

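```bash
python3 -c "
from h import *
print(env.sign_off()); st()"
```

```text
the job is handed in; nothing more can be done
None
the job is handed in; nothing more can be done
```

The job is handed in after about 37 s of robot time. Two long spools were present this time, and both are fully home in the valve: one in the left bore (bore2), the other in the middle bore (bore1). The short spool was never lifted and shows in its bay in the last tray views.

**Last checks:**
- **Spools:** the last wrist view has both collars flush on the front face. Depth puts each collar from about 8 mm out to 0 mm at the face. The stems lie level and in line with the bores.
- **Tray:** the blank sector fills the opening, with its middle within about a degree of the opening's middle. Only the short spool is left in the tray, and the other three bays are empty.
- **Loose parts:** I never touched the brass tee, the nut or the wrench. The tee looks unmoved in the last top view. The arm hid most of the wrench, and I did not look at the nut again.
- **Robot:** the arm was clear of everything at hand-in.

**What did not go smoothly:** each insertion first went in a little too low and met the countersink, with a push of 24 N in one case and 3 N in the other. I backed off, raised the spool 1 to 2 mm, and it went in freely. An earlier stem-end reading for the first spool was 43.4 mm out instead of 42 mm. That is within camera error, and the later depth check did not bear it out.

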